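Pack the service case at the spare-parts counter

TASK

Pack the service case: slide its red cover fully open, put every loose wheel into the wheel compartment, and slide the cover fully shut again. Then pick up every fallen oil bottle and stand it upright, cap up, on the rubber floor of the bottle bay that the cover has cleared. Leave the drink can, the carton and the tape roll where they are.

Things in the scene. Friction and masses are not known exactly. Their poses are not given: they have to be found in the camera images.
- case: Grey plastic service case, fixed to the counter, 202 x 298 x 62 mm (its x, y, z), open-topped, walls 6 mm. Origin: centre of its underside; z up. Its right half (-y) is the wheel compartment, with a red sliding cover; its left half (+y) is the open bottle bay with a black rubber floor. A wall at y = 0 parts them.
- compartment (a point): Centre of the floor of the wheel compartment, 6 mm above the counter, axes as the case's. The inside measures 190 mm (x) by 140 mm (y); the walls rise 56 mm above this floor, and the cover's underside is 60 mm above it. Four wheels fit side by side in two rows of two, about 72 mm apart in x and 68 mm in y.
- bay (a point): Centre of the rubber floor of the bottle bay, 30 mm above the counter, axes as the case's. The inside measures 190 mm (x) by 140 mm (y); the walls rise 32 mm above this floor. Up to four bottles fit, two by two, 96 mm apart in x and 68 mm in y. The open cover roofs this bay 36 mm above its floor, so bottles can stand here only when the cover is shut, and would stop it from opening.
- cover (a joint): The flat red cover, 204 x 148 x 5 mm, underside 66 mm above the counter, that slides level along the case's y. Value in m: 0 = fully shut over the wheel compartment (end stop), 0.146 = fully open, over the bottle bay (end stop). It stays where it is left; it takes about 2 N to slide. It may start ajar by up to 40 mm.
- cover_grip (a point): Point inside the black grip rib on the middle of the cover, 96 mm above the counter, 11 mm below the rib's top and 25 mm above the cover's top face. The rib is 16 mm thick (along the case's y), 100 mm long (along the case's x) and stands 36 mm above the cover. Moves with the cover; axes as the case's.
- wheel0: Spare drive wheel: black tyre of 62 mm diameter and 24 mm thick with an orange disc, and an aluminium hub of 24 mm diameter on its axis standing up to 48 mm above the underside (24 mm clear above the tyre). Starts flat on the counter on the right, hub up. Origin: centre of its underside; z along the hub. About 0.11 kg. May be absent.
- wheel1: Spare drive wheel: black tyre of 62 mm diameter and 24 mm thick with an orange disc, and an aluminium hub of 24 mm diameter on its axis standing up to 48 mm above the underside (24 mm clear above the tyre). Starts flat on the counter on the right, hub up. Origin: centre of its underside; z along the hub. About 0.11 kg. May be absent.
- wheel2: Spare drive wheel: black tyre of 62 mm diameter and 24 mm thick with an orange disc, and an aluminium hub of 24 mm diameter on its axis standing up to 48 mm above the underside (24 mm clear above the tyre). Starts flat on the counter on the right, hub up. Origin: centre of its underside; z along the hub. About 0.11 kg. May be absent.
- wheel3: Spare drive wheel: black tyre of 62 mm diameter and 24 mm thick with an orange disc, and an aluminium hub of 24 mm diameter on its axis standing up to 48 mm above the underside (24 mm clear above the tyre). Starts flat on the counter on the right, hub up. Origin: centre of its underside; z along the hub. About 0.11 kg. May be absent.
- bottle0: Yellow square oil bottle (closed, rigid) with a white paper band and a black cap: body 46 x 46 x 92 mm, cap 26 mm diameter, 120 mm tall in all. Starts fallen on its side on the counter on the left, cap roughly towards the robot. Origin: centre of its base; z from the base to the cap (horizontal while fallen; the side faces are square to x and y). About 0.18 kg, centre of mass about 50 mm from the base. May be absent.
- bottle1: Yellow square oil bottle (closed, rigid) with a white paper band and a black cap: body 46 x 46 x 92 mm, cap 26 mm diameter, 120 mm tall in all. Starts fallen on its side on the counter on the left, cap roughly towards the robot. Origin: centre of its base; z from the base to the cap (horizontal while fallen; the side faces are square to x and y). About 0.18 kg, centre of mass about 50 mm from the base. May be absent.
- bottle2: Yellow square oil bottle (closed, rigid) with a white paper band and a black cap: body 46 x 46 x 92 mm, cap 26 mm diameter, 120 mm tall in all. Starts fallen on its side on the counter on the left, cap roughly towards the robot. Origin: centre of its base; z from the base to the cap (horizontal while fallen; the side faces are square to x and y). About 0.18 kg, centre of mass about 50 mm from the base. May be absent.
- drink_can: Green drink can, 66 mm diameter, 115 mm tall, standing beyond the case. Leave alone. Origin: centre of its underside.
- carton: Small cardboard carton, 90 x 130 x 60 mm, beyond the case. Leave alone. Origin: centre of its underside.
- tape_roll: Blue roll of tape lying flat, 90 mm diameter, 35 mm high, beyond the case. Leave alone. Origin: centre of its underside.
Mind the look-alikes: they are no part of the job. Leave any blue or orange look-alike of the bottle2 alone.

How it is judged:
By the outcome, as a careful person would: the job done as asked, in the order asked, and still so for the second after the job is handed in, with the robot touching nothing.
Of wheel0, wheel1, wheel2, wheel3 only 3 to 4 are there at a start; the rules pass over those that are not, and their reading is None.
Of bottle0, bottle1, bottle2 only 2 to 3 are there at a start; the rules pass over those that are not, and their reading is None.
At some moment in a run one of wheel0, wheel1, wheel2, wheel3 may be knocked a few centimetres aside while the robot is not near it.
It also fails if it takes over 210 s, if anything falls off the work surface, if the arm or the gripper's body presses on something with over 40 N, if the wrist force passes 120 N, or if a joint passes its speed limit or range.

ROBOT

A 6-joint arm with a two-finger parallel gripper is mounted at the origin on the work surface. World frame = base frame: x ahead of the robot, y to its left, z up, the work surface at z = 0. Lengths are in m, angles in rad, forces in N, time in s.
With the tool pointing down it reaches from about 0.35 to 0.85 m from the base axis. Payload 8.1 kg.
Tool frame: the origin (TCP) lies at the centre of the arm's flange, where the gripper is bolted on; the fingertips stand 186 mm ahead of it and the grasp point (between the pads) lies 167 mm ahead of it (robot.grasp_offset is the distance from the TCP to the grasp point, in m); z points along the fingers, y is the line along which they close (so a half turn about z gives the same grasp; the last joint's range is limited). The gripper opens to 93 mm and grips with 3 to 60 N. Pads are 15 mm wide; open, the fingers measure 128 mm over their backs; the gripper's body (75 mm by 188 mm) begins 65 mm behind the grasp point.
Start: joints at [1.262, 0.13, 1.488, -0, 1.523, -0.085], TCP at [0.133, 0.585, 0.405] pointing down, gripper open.
Joint ranges: [-2.96, 2.96], [-0.89, 2.26], [0.02, 2.5], [-1.34, 4.48], [0, 2.73], [-2.66, 2.66]. Speed limits (rad/s): [2.39, 2.39, 2.79, 3.14, 3.14, 3.14].

INTERFACE

Orientations are given as a rotation vector (axis times angle).
In Python, from plant import robot gives the robot as it stands.
- The arm moves only by the tool drive_tool, never from a script. Its argument "moves" is one flat list of numbers, 7 for each row, row after row: the finger opening in mm, from 0 to 93, then the shift along the tool's x, y, z in mm, then the turn, a rotation vector about the tool's x, y, z in degrees. A call has 1 to 8 rows; each row shifts and turns the commanded pose from where the row before left it, along the tool's axes as they then stand; what a row does not reach is not made up. A row lasts 1/10 s, in which the tool goes at most 50 mm and 8.59 degrees, less where a joint would pass 70% of its speed; a pose out of reach is approached as far as the arm can. A call is refused whole if a number of a shift passes 50 or a number of a turn 8.59, either way. A call with a gripper value outside its range is refused whole. The fingers move at their own pace and stop on an object; "grip_force" is the grip in N (left out, the last holds). Time passes only in rows, so rows that do not move let the fingers close. It gives the time, the measured TCP pose, the force, the opening and the grip force at its end, in the units of the state.
- robot.read_state(): the state, without advancing time (a new reading comes with each control period).
- robot.read_camera(name): name is "scene" or "top"; returns a dict with "color" (420x560x3 uint8, red, green, blue), "depth" (420x560 float32, m along the optical axis (not along the pixel's ray), 0 where there is no reading), "mtx" (3x3 intrinsics, pixels), "R" (3x3) and "t" (3): a world point X has camera coordinates R X + t. Camera axes: x right, y down, z forward; pixel columns grow to the right and rows downward; lengths in m; the calibration is good to about 2 mm. A picture is of the moment at which its call begins.
- robot.close_job(): hands the job in; it is judged then, once.
The state is a dict: "t": time; "q": joint angles; "dq": joint speeds; "joint_torque": joint torques, N m; "tool_pos": TCP position; "orientation": TCP orientation; "force": force on the tool from outside, world axes, zero at the start; "wrist_torque": the same for the moment, N m; "opening": finger opening in m; "gripper_force": force on a finger pad.
Only numpy, scipy, OpenCV 4.12 (cv2) and the standard library are available. Lean on these libraries where they do the work, as an engineer would, in place of code of your own. Each camera call takes 0.05 s, during which the arm holds its last target. There are 200 camera calls.

## Working session

There is one attempt and no reset: what is moved stays moved. The work goes in short steps, Python scripts to look and compute and a tool call to move; the robot and the scene stay as the last step left them, time stands still between calls to the robot, and variables do not carry over. Pictures are saved under pics/ and viewed, at most 14 in all, crops included, and the job is handed in when it is done.

Besides the shell and the picture viewer there is one more tool, called after "Request:" as name(argument=value, ...) on one line, values as JSON. drive_tool: Moves the arm, as the interface text tells. Its arguments: {"type":"object","properties":{"moves":{"type":"array","items":{"type":"number"}},"grip_force":{"type":"number"}},"required":["moves"]}

```bash
ls; mkdir -p pics
python3 - <<'E'
from plant import robot
import cv2,numpy as np
for n in("scene","top"):
    c=robot.read_camera(n); np.savez('c_'+n,**c); cv2.imwrite(f'pics/{n}0.png',c['color'][...,::-1]); print(n,c['mtx'],c['R'],c['t'])
print(robot.read_state(), robot.grasp_offset)
E
```

```text
pics
scene [[527.82409728   0.         276.15769249]
 [  0.         527.82409728 212.23289201]
 [  0.           0.           1.        ]] [[-0.00922833  0.99994331 -0.00531242]
 [ 0.83150883  0.0047227  -0.55549145]
 [-0.55543487 -0.00954358 -0.83150528]] [-0.09034284 -0.43773618  1.92726385]
top [[543.22088999   0.         274.97243142]
 [  0.         543.22088999 201.94544662]
 [  0.           0.           1.        ]] [[ 0.02896617 -0.9994174   0.01805035]
 [-0.99531153 -0.03050488 -0.09178461]
 [ 0.09228176 -0.01530707 -0.99561527]] [0.04955661 0.5941433  1.90938176]
{'t': 0.1, 'q': array([ 1.26160806e+00,  1.31057426e-01,  1.48912822e+00, -2.88580426e-05,
        1.52301154e+00, -8.54128605e-02]), 'dq': array([ 0.00012149, -0.00276969, -0.00438102, -0.00239529, -0.00194435,
       -0.00029588]), 'joint_torque': array([ 2.55804247e-03, -5.61339211e+01, -4.93095624e+01,  7.71346595e-02,
        2.91431823e-02, -8.60390082e-05]), 'tool_pos': array([0.13307776, 0.58485144, 0.40383212]), 'orientation': array([-3.50738383e-01, -3.12166338e+00,  2.48015478e-03]), 'force': array([ 0.02922266, -0.48663759,  0.13454363]), 'wrist_torque': array([ 6.90827888e-03, -1.43856069e-03,  2.13107911e-05]), 'gripper_force': 0.0, 'opening': 0.09286044090074058} 0.1673
```

View pics/top0.png

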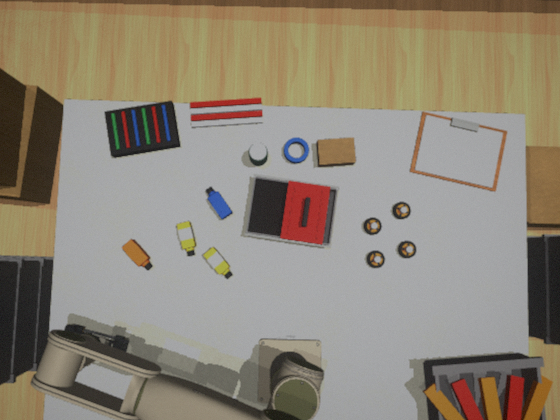

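View pics/scene0.png

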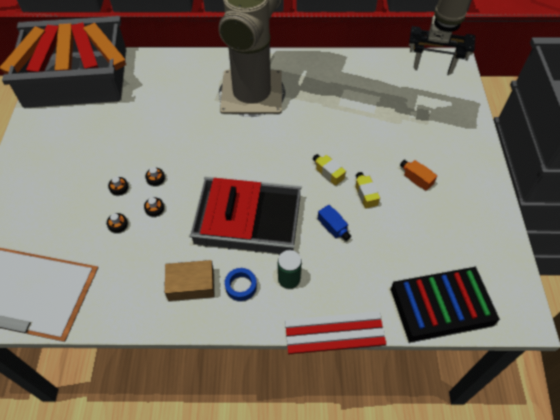

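The top view shows the case at about (290,210) with its cover slightly ajar. Four wheels lie at (402,210), (372,226), (376,259) and (407,249), and two yellow bottles at (186,238) and (217,262). The look-alikes are blue (218,203) and orange (137,254).

```bash
cat > h.py <<'E'
import numpy as np,cv2
from scipy.spatial.transform import Rotation as Ro
def ray(c,uv,z):
    uv=np.atleast_2d(uv).astype(float)
    d=np.c_[uv,np.ones(len(uv))]@np.linalg.inv(c['mtx']).T@c['R']
    o=-c['R'].T@c['t']
    return o+d*((z-o[2])/d[:,2])[:,None]
def proj(c,X):
    p=(np.atleast_2d(X)@c['R'].T+c['t'])@c['mtx'].T
    return p[:,:2]/p[:,2:]
def mask(c,lo,hi):
    return cv2.inRange(cv2.cvtColor(c['color'],cv2.COLOR_RGB2HSV),lo,hi)
def blobs(m,amin=40):
    cs,_=cv2.findContours(m,cv2.RETR_EXTERNAL,cv2.CHAIN_APPROX_NONE)
    return [k[:,0,:] for k in cs if cv2.contourArea(k)>amin]
def rect(c,k,z):
    P=ray(c,k,z); return P,cv2.minAreaRect((P[:,:2]*1000).astype(np.float32))
RED=[((0,150,80),(6,255,255)),((174,150,80),(180,255,255))]
def red(c): return mask(c,*RED[0])|mask(c,*RED[1])
def yel(c): return mask(c,(22,110,70),(35,255,255))
E
python3 - <<'E'
from h import *
np.set_printoptions(precision=1,suppress=True)
for n in("top","scene"):
    c=dict(np.load(f'c_{n}.npz')); print(n)
    m=cv2.morphologyEx(red(c),cv2.MORPH_CLOSE,np.ones((9,9)))
    for k in blobs(m,300):
        P,r=rect(c,k,.071)
        if abs(P[:,1].mean())<.4 and P[:,0].mean()<.8: print('red',r)
    for k in blobs(yel(c),30):
        P,r=rect(c,k,.040); print('yel',k.mean(0),r)
    dk=cv2.inRange(cv2.cvtColor(c['color'],cv2.COLOR_RGB2GRAY),0,85)|mask(c,(5,100,60),(20,255,255))
    dk=cv2.morphologyEx(dk,cv2.MORPH_CLOSE,np.ones((5,5)))
    for k in blobs(dk,100):
        P,r=rect(c,k,.015)
        if max(r[1])<110: print('dark',k.mean(0),r)
    # wheels hub / case grey
    hsv=cv2.cvtColor(c['color'],cv2.COLOR_RGB2HSV)
    g=cv2.inRange(cv2.cvtColor(c['color'],cv2.COLOR_RGB2GRAY),0,150)|red(c)
    for k in blobs(cv2.morphologyEx(g,cv2.MORPH_CLOSE,np.ones((5,5))),4000):
        P,r=rect(c,k,.062); print('case?',k.mean(0),r)
E
python3 - <<'E'
import cv2,numpy as np
a=cv2.imread('pics/top0.png'); s=cv2.imread('pics/scene0.png')
A=cv2.resize(a[165:290,160:430],None,fx=2.9,fy=2.9,interpolation=3)[:,:783]
cv2.imwrite('pics/crop.png',A)
E
```

```text
top
red ((556.2857666015625, -36.563507080078125), (148.3718719482422, 200.46656799316406), 83.27252960205078)
yel [222.5 268.1] ((352.1999206542969, 242.88876342773438), (39.357887268066406, 45.63557434082031), 41.5435676574707)
yel [209.5 252.6] ((406.615478515625, 291.3075256347656), (19.18012046813965, 45.61391067504883), 40.48174285888672)
yel [188.1 244.2] ((430.32537841796875, 366.4692687988281), (39.96815490722656, 46.662864685058594), 15.777388572692871)
yel [183.7 225. ] ((499.86932373046875, 386.9514465332031), (17.97296142578125, 46.616519927978516), 15.82947063446045)
dark [375.1 258.8] ((400.3890380859375, -295.24432373046875), (56.996673583984375, 57.2408561706543), 0.7663611769676208)
dark [406.5 249.1] ((439.1515197753906, -407.7249755859375), (56.96525955200195, 61.34115982055664), 1.6507583856582642)
dark [372.  225.6] ((517.701904296875, -283.04833984375), (57.63898849487305, 57.5504035949707), 0.7955066561698914)
dark [401.  210.1] ((578.2380981445312, -386.93798828125), (58.108951568603516, 57.81376647949219), 0.5128113031387329)
case? [289.  211.4] ((557.634521
[... 1273 characters left out ...]
 ] ((520.2297973632812, -281.23101806640625), (66.09455871582031, 59.3066291809082), 21.983789443969727)
dark [118.2 186.3] ((440.2783203125, -405.6058044433594), (67.39176177978516, 59.47235870361328), 29.06365394592285)
dark [155.  177.2] ((403.7420349121094, -293.65179443359375), (65.63111877441406, 59.40806579589844), 26.475690841674805)
dark [330.2 175.1] ((389.92144775390625, 260.59405517578125), (99.58953857421875, 48.4123649597168), 63.60588836669922)
case? [259.7 230.6] ((627.713134765625, 28.75738525390625), (358.0835266113281, 350.49005126953125), 83.138427734375)
case? [294.2 225.2] ((345.04339599609375, 95.8544921875), (1617.822998046875, 2258.383544921875), 0.08340543508529663)
```

View pics/crop.png

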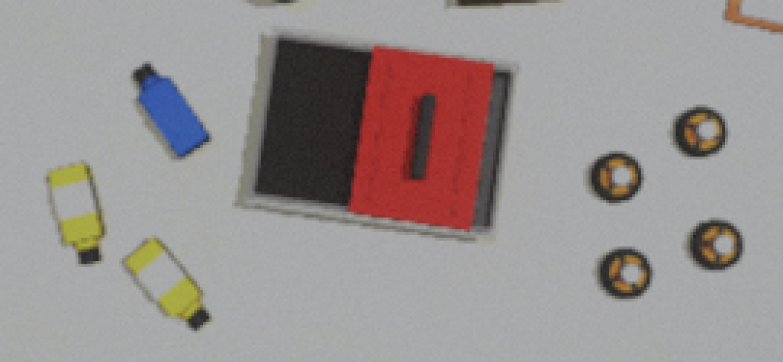

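The cover and objects agree between views to about 2 mm. Case yaw is about -6.8°. Next I work out the move to the cover rib.

```bash
cat >> h.py <<'E'
def plan(G,psi=None,Rt=None,save=True):
    """grasp-point target G (m); psi: azimuth (deg) of tool y, tool down; or Rt"""
    from plant import robot
    s=robot.read_state(); R=Ro.from_rotvec(s['orientation'])
    if save:
        open('log.txt','a').write(' '.join(map(str,[*s['q'],*s['tool_pos'],*s['orientation']]))+'\n')
    if Rt is None:
        p=np.radians(psi); y=np.array([np.cos(p),np.sin(p),0]); z=np.array([0,0,-1.]); Rt=np.c_[np.cross(y,z),y,z]
    Rt=Ro.from_matrix(Rt)
    T=np.array(G)-.1673*Rt.as_matrix()[:,2]
    turn=np.degrees((R.inv()*Rt).as_rotvec())
    d=(T-s['tool_pos'])*1000
    r=lambda a:np.round(a,1)
    print('t',round(s['t'],2),'grasp now',r((s['tool_pos']+.1673*R.as_matrix()[:,2])*1000),'F',r(s['force']),'open',round(s['opening']*1000,1),'gf',r(s['gripper_force']))
    print('turn(tool)',r(turn),'shift before turn',r(R.inv().apply(d)),'shift after turn',r(Rt.inv().apply(d)),'world',r(d),'q',np.round(s['q'],2))
E
python3 -c "
from h import *
plan([.556,-.0373,.2],83.2)
c=dict(np.load('c_top.npz'))
v,u=np.nonzero(c['depth']>0); Z=c['depth'][v,u]
P=(np.c_[u,v,np.ones(len(u))]@np.linalg.inv(c['mtx']).T*Z[:,None]-c['t'])@c['R']
def sel(lo,hi,b):
    m=(P[:,2]>lo)&(P[:,2]<hi)&(P[:,0]>b[0])&(P[:,0]<b[1])&(P[:,1]>b[2])&(P[:,1]<b[3]); return P[m]
q=sel(.045,.09,(.4,.75,-.2,.3)); print(len(q),cv2.minAreaRect((q[:,:2]*1000).astype(np.float32)))
q=sel(.085,.13,(.4,.75,-.2,.3)); print('rib',len(q),cv2.minAreaRect((q[:,:2]*1000).astype(np.float32)),q[:,2].max())
"
```

```text
t 0.1 grasp now [133.  584.6 236.5] F [ 0.  -0.5  0.1] open 92.9 gf 0.0
turn(tool) [-0.1 -0.  -6. ] shift before turn [-550.4 -512.7   37.3] shift after turn [-493.6 -567.7   36.5] world [ 422.9 -622.2  -36.5] q [ 1.26  0.13  1.49 -0.    1.52 -0.09]
3546 ((575.7672119140625, 50.364105224609375), (346.8216552734375, 500.46575927734375), 0.29105743765830994)
rib 272 ((632.1842041015625, 50.4898681640625), (320.6341552734375, 129.34750366210938), 35.67645263671875) 0.12891531514090587
```

Request:
drive_tool(moves=[70, 0, 0, 0, 0, 0, -6, 70, -31, -36, 0, 0, 0, 0, 70, -31, -36, 0, 0, 0, 0, 70, -31, -36, 0, 0, 0, 0, 70, -31, -36, 0, 0, 0, 0, 70, -31, -36, 0, 0, 0, 0, 70, -31, -36, 0, 0, 0, 0, 70, -31, -36, 0, 0, 0, 0], grip_force=20)

```text
t: 0.9
tool_pos: [0.3191, 0.3073, 0.4044]
orientation: [-0.186, -3.136, 0.0]
force: [1.4, 0.6, -0.2]
opening: 0.0695
gripper_force: 0.0
```

Request:
drive_tool(moves=[60, -31, -36, 0, 0, 0, 0, 60, -31, -36, 0, 0, 0, 0, 60, -31, -36, 0, 0, 0, 0, 60, -31, -36, 0, 0, 0, 0, 60, -31, -36, 0, 0, 0, 0, 60, -31, -36, 0, 0, 0, 0, 60, -31, -36, 0, 0, 0, 0, 60, -31, -36, 0, 0, 0, 0])

```text
t: 1.7
tool_pos: [0.5313, -0.0083, 0.4044]
orientation: [-0.187, -3.136, -0.0]
force: [0.7, 0.6, -0.0]
opening: 0.0601
gripper_force: 0.0
```

```bash
python3 -c "
from h import *
plan([.556,-.0373,.098],83.2)
c=dict(np.load('c_top.npz'));print(ray(c,[305.2,212.2],.107))
g=cv2.inRange(cv2.cvtColor(c['color'],cv2.COLOR_RGB2GRAY),0,75)
m=np.zeros_like(g);m[185:240,292:322]=255
for k in blobs(g&m,30): print(rect(c,k,.107)[1])
"
```

```text
t 1.7 grasp now [531.3  -8.3 237.1] F [ 0.7  0.6 -0. ] open 60.1 gf 0.0
turn(tool) [ 0. -0. -0.] shift before turn [-28.  -25.8 139.1] shift after turn [-27.9 -25.8 139.1] world [  24.7  -29.  -139.1] q [-0.11 -0.06  1.68  0.    1.52 -1.56]
[[ 0.55299758 -0.03570443  0.107     ]]
((554.76220703125, -32.591835021972656), (32.0835075378418, 109.1466064453125), 82.91175842285156)
```

Request:
drive_tool(moves=[60, -25, -27, 20, 0, 0, 0, 60, 0, 0, 40, 0, 0, 0, 60, 0, 0, 40, 0, 0, 0, 60, 0, 0, 30, 0, 0, 0, 60, 0, 0, 10, 0, 0, 0, 0, 0, 0, 0, 0, 0, 0, 0, 0, 0, 0, 0, 0, 0, 0, 0, 0, 0, 0, 0, 0], grip_force=20)

```text
t: 2.5
tool_pos: [0.5533, -0.0362, 0.2672]
orientation: [0.186, 3.132, -0.001]
force: [0.6, -0.6, 0.6]
opening: 0.0406
gripper_force: 0.0
```

```bash
python3 -c "
from h import *
from plant import robot
plan([.556,-.0373,.098],83.2)
for n in('top','scene'):
    c=robot.read_camera(n);cv2.imwrite(f'pics/g_{n}.png',c['color'][...,::-1])
"
```

```text
t 2.5 grasp now [554.  -36.3  99.9] F [ 0.6 -0.6  0.6] open 40.6 gf 0.0
turn(tool) [-0.   0.2 -0. ] shift before turn [-2.8 -0.8  1.9] shift after turn [-2.8 -0.8  1.9] world [ 2.7 -1.1 -1.9] q [-0.16  0.12  1.76 -0.    1.26 -1.61]
```

Request:
drive_tool(moves=[0, 0, 0, 0, 0, 0, 0, 0, 0, 0, 0, 0, 0, 0, 0, 0, 0, 0, 0, 0, 0, 0, 0, 0, 0, 0, 0, 0, 0, 0, 15, 0, 0, 0, 0, 0, 0, 30, 0, 0, 0, 0, 0, 0, 30, 0, 0, 0, 0, 0, 0, 15, 0, 0, 0, 0], grip_force=20)

```text
t: 3.4
tool_pos: [0.5634, 0.0548, 0.2654]
orientation: [0.185, 3.135, 0.0]
force: [0.9, -2.2, 5.2]
opening: 0.0161
gripper_force: 20.0
```

```bash
python3 -c "
from h import *
from plant import robot
plan([.556,-.0373,.098],83.2)
for n in('top','scene'):
    c=robot.read_camera(n);np.savez('c_'+n,**c);cv2.imwrite(f'pics/g_{n}.png',c['color'][...,::-1])
    m=cv2.morphologyEx(red(c),cv2.MORPH_CLOSE,np.ones((15,15)))
    for k in blobs(m,300):
        P,r=rect(c,k,.071)
        if abs(P[:,1].mean())<.4 and .3<P[:,0].mean()<.8: print(n,'red',r)
"
```

```text
t 3.4 grasp now [563.7  54.8  98.1] F [ 0.9 -2.2  5.2] open 16.1 gf 20.0
turn(tool) [0.  0.1 0. ] shift before turn [ -3.5 -92.3   0.1] shift after turn [ -3.5 -92.3   0.1] world [ -7.4 -92.1  -0.1] q [ 0.01  0.15  1.73  0.    1.26 -1.45]
top red ((503.81146240234375, 61.43486404418945), (148.8957977294922, 73.09272003173828), 83.17293548583984)
scene red ((566.6785888671875, 56.418067932128906), (148.25289916992188, 203.64300537109375), 83.97867584228516)
```

View pics/g_scene.png

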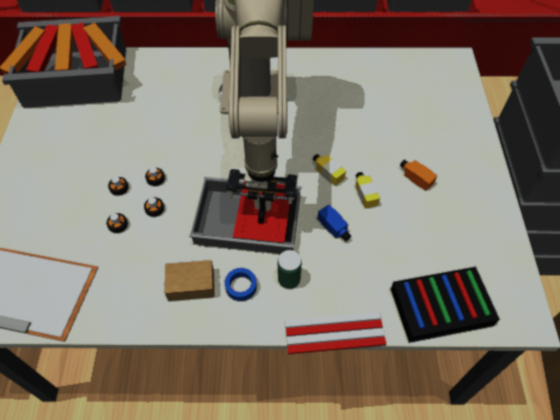

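The picture shows the gripper holding the rib at about (262,205) and the cover travelling with it; the red area is now at (262,215). I carry on to the end stop.

Request:
drive_tool(moves=[0, 0, 8, 0, 0, 0, 0, 0, 0, 6, 0, 0, 0, 0, 0, 0, 3, 0, 0, 0, 0, 0, 0, 3, 0, 0, 0, 0])

```text
t: 3.9
tool_pos: [0.5657, 0.0725, 0.2655]
orientation: [0.187, 3.135, -0.001]
force: [-1.0, -1.8, 6.6]
opening: 0.0162
gripper_force: 20.0
```

Request:
drive_tool(moves=[0, 0, 4, 0, 0, 0, 0, 0, 0, 3, 0, 0, 0, 0, 0, 0, 3, 0, 0, 0, 0, 0, 0, 0, 0, 0, 0, 0])

```text
t: 4.3
tool_pos: [0.5668, 0.0813, 0.2654]
orientation: [0.187, 3.136, -0.005]
force: [-4.0, -8.9, 9.4]
opening: 0.0157
gripper_force: 20.0
```

Request:
drive_tool(moves=[0, 0, 3, 0, 0, 0, 0, 0, 0, 0, 0, 0, 0, 0])

```text
t: 4.5
tool_pos: [0.567, 0.0821, 0.2654]
orientation: [-0.189, -3.135, 0.011]
force: [-5.8, -20.8, 10.8]
opening: 0.0158
gripper_force: 20.0
```

Request:
drive_tool(moves=[50, 0, 0, 0, 0, 0, 0, 50, 0, 0, 0, 0, 0, 0, 50, 0, 0, 0, 0, 0, 0, 50, 0, 0, -40, 0, 0, 0, 50, 0, 0, -40, 0, 0, 0, 50, 40, 0, 0, 0, 0, 8, 50, 40, 0, 0, 0, 0, 8, 50, 40, 0, 0, 0, 0, 8])

```text
t: 5.3
tool_pos: [0.4503, 0.1165, 0.3444]
orientation: [-0.844, -3.026, -0.0]
force: [-0.2, 1.4, -0.2]
opening: 0.0501
gripper_force: 0.0
```

```bash
python3 -c "
from h import *
from plant import robot
plan([.402,-.2945,.1],-6.8)
for n in('top','scene'):
    c=robot.read_camera(n);np.savez('c_'+n,**c);cv2.imwrite(f'pics/h_{n}.png',c['color'][...,::-1])
    m=cv2.morphologyEx(red(c),cv2.MORPH_CLOSE,np.ones((9,9)))
    for k in blobs(m,300):
        P,r=rect(c,k,.071)
        if abs(P[:,1].mean())<.4 and .3<P[:,0].mean()<.8: print(n,'red',r)
a=cv2.imread('pics/h_top.png')[165:265,230:430];b=cv2.imread('pics/h_scene.png')[140:270,90:320]
f=lambda x:cv2.resize(x,(780,int(780*x.shape[0]/x.shape[1])),interpolation=3)
cv2.imwrite('pics/hh.png',f(a)); 
"
```

```text
t 5.3 grasp now [450.2 116.5 177.1] F [-0.2  1.4 -0.2] open 50.1 gf 0.0
turn(tool) [-0.  -0.  65.6] shift before turn [-171.5 -376.6   77.1] shift after turn [-413.8    0.7   77.1] world [ -48.3 -411.   -77.1] q [ 0.14 -0.21  1.93  0.    1.42 -0.88]
top red ((570.95361328125, 81.05416107177734), (145.03160095214844, 199.1450653076172), 83.22412109375)
scene red ((568.7935791015625, 80.91168212890625), (149.9634246826172, 204.2548370361328), 83.73768615722656)
```

View pics/hh.png

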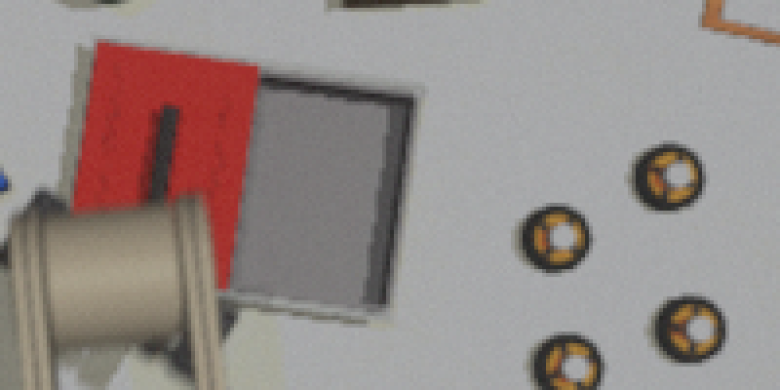

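The cover sits at its end stop: the force rose to 20 N and the cover centre is at (569,81). The open compartment floor is visible at crop (315,190). Next come the wheels.

Request:
drive_tool(moves=[50, 0, 0, 0, 0, 0, 8.2, 50, 0, 0, 0, 0, 0, 8.2, 50, 0, 0, 0, 0, 0, 8.2, 50, 0, 0, 0, 0, 0, 8.2, 50, 0, 0, 0, 0, 0, 8.2, 50, 0, 0, 0, 0, 0, 8.2, 50, 0, 0, 0, 0, 0, 8.2, 50, 0, 0, 0, 0, 0, 8.2])

```text
t: 6.2
tool_pos: [0.4519, 0.1165, 0.3444]
orientation: [-2.347, -2.088, 0.0]
force: [0.0, 0.2, -0.2]
opening: 0.0495
gripper_force: 0.0
```

Request:
drive_tool(moves=[50, -46, 0, 0, 0, 0, 0, 50, -46, 0, 0, 0, 0, 0, 50, -46, 0, 0, 0, 0, 0, 50, -46, 0, 0, 0, 0, 0, 50, -46, 0, 0, 0, 0, 0, 50, -46, 0, 0, 0, 0, 0, 50, -46, 0, 10, 0, 0, 0, 50, -46, 0, 10, 0, 0, 0])

```text
t: 7.0
tool_pos: [0.4103, -0.2514, 0.3248]
orientation: [2.34, 2.094, 0.001]
force: [-0.4, 0.2, -0.4]
opening: 0.0503
gripper_force: 0.0
```

Request:
drive_tool(moves=[50, -46, 0, 10, 0, 0, 0, 50, 0, 0, 30, 0, 0, 0, 50, 0, 0, 10, 0, 0, 0, 50, 0, 0, 0, 0, 0, 0])

```text
t: 7.4
tool_pos: [0.4046, -0.294, 0.2723]
orientation: [-2.338, -2.091, 0.0]
force: [0.1, 0.5, -0.8]
opening: 0.05
gripper_force: 0.0
```

```bash
cat >> h.py <<'E'
def wheels(name,z=.020):
    from plant import robot
    c=robot.read_camera(name); out=[]
    dk=cv2.inRange(cv2.cvtColor(c['color'],cv2.COLOR_RGB2GRAY),0,85)|mask(c,(5,100,60),(20,255,255))
    dk=cv2.morphologyEx(dk,cv2.MORPH_CLOSE,np.ones((5,5)))
    for k in blobs(dk,100):
        P,r=rect(c,k,.015)
        if 45<min(r[1]) and max(r[1])<75 and r[0][1]<-180 and 300<r[0][0]<700: out.append(np.round(r[0]))
    # hub tops: bright blob inside orange
    print(name,out); return c
E
python3 -c "
from h import *
plan([.402,-.2945,.045],-6.8)
wheels('scene');wheels('top')"
```

```text
t 7.4 grasp now [ 404.  -293.4  105. ] F [ 0.1  0.5 -0.8] open 50.0 gf 0.0
turn(tool) [-0.2 -0.2  0.4] shift before turn [-1.  -2.3 60. ] shift after turn [-0.8 -2.6 60. ] world [ -2.6  -0.5 -60. ] q [-0.73 -0.03  1.9   0.    1.27 -0.62]
scene [array([ 579., -384.]), array([ 520., -281.]), array([ 440., -406.])]
top [array([ 578., -387.])]
```

Request:
drive_tool(moves=[50, -1, -2.5, 25, 0, 0, 0, 50, 0, 0, 25, 0, 0, 0, 50, 0, 0, 10, 0, 0, 0, 10, 0, 0, 0, 0, 0, 0, 10, 0, 0, 0, 0, 0, 0, 10, 0, 0, 0, 0, 0, 0, 10, 0, 0, 0, 0, 0, 0], grip_force=25)

```text
t: 8.2
tool_pos: [0.4032, -0.296, 0.2162]
orientation: [2.341, 2.092, -0.0]
force: [-0.7, 0.6, 4.6]
opening: 0.0232
gripper_force: 25.0
```

Request:
drive_tool(moves=[10, 0, 0, -30, 0, 0, 0, 10, 0, 0, -40, 0, 0, 0, 10, 0, 0, -30, 0, 0, 0, 10, 0, 0, 0, 0, 0, 0])

```text
t: 8.6
tool_pos: [0.4043, -0.297, 0.3208]
orientation: [2.335, 2.087, 0.002]
force: [1.0, -0.9, -0.4]
opening: 0.0234
gripper_force: 25.0
```

```bash
cat >> h.py <<'E'
C=np.array([.5515,-.0635]);BAY=np.array([.569,.0815])
ex=np.array([.993,-.118]);ey=np.array([.118,.993])
def slot(sx,sy,z,O=C): return [*(O+ex*sx/1000+ey*sy/1000),z]
E
python3 -c "
from h import *
plan(slot(-36,34,.053),-6.8)"
```

```text
t 8.6 grasp now [ 405.5 -298.   153.5] F [ 1.  -0.9 -0.4] open 23.4 gf 25.0
turn(tool) [0.5 0.3 0.4] shift before turn [283.2  83.6  99.6] shift after turn [283.2  82.6 100.5] world [ 115.5  271.5 -100.5] q [-0.74 -0.09  1.86  0.    1.35 -0.62]
```

Request:
drive_tool(moves=[10, 40, 12, 0, 0, 0, 0, 10, 40, 12, 0, 0, 0, 0, 10, 40, 12, 0, 0, 0, 0, 10, 40, 12, 0, 0, 0, 0, 10, 40, 12, 0, 0, 0, 0, 10, 40, 12, 0, 0, 0, 0, 10, 42, 11, 0, 0, 0, 0, 10, 0, 0, 20, 0, 0, 0])

```text
t: 9.4
tool_pos: [0.5189, -0.0205, 0.2967]
orientation: [2.336, 2.097, 0.008]
force: [-0.1, -0.6, -1.6]
opening: 0.0233
gripper_force: 25.0
```

Request:
drive_tool(moves=[10, 0, 0, 20, 0, 0, 0, 10, 0, 0, 0, 0, 0, 0])

```text
t: 9.6
tool_pos: [0.5151, -0.0239, 0.2709]
orientation: [-2.338, -2.091, 0.007]
force: [-0.4, -0.7, -1.7]
opening: 0.0231
gripper_force: 25.0
```

```bash
python3 -c "
from h import *
plan(slot(-36,34,.056),-6.8)"
```

```text
t 9.6 grasp now [514.  -23.8 103.6] F [-0.4 -0.7 -1.7] open 23.1 gf 25.0
turn(tool) [-0.4 -0.   0.4] shift before turn [-1.   5.1 47.5] shift after turn [-1.   4.8 47.6] world [  4.6  -1.6 -47.6] q [-0.15  0.01  1.86 -0.    1.27 -0.03]
```

Request:
drive_tool(moves=[10, -1, 5, 15, 0, 0, 0, 10, 0, 0, 20, 0, 0, 0, 10, 0, 0, 10, 0, 0, 0, 10, 0, 0, 2, 0, 0, 0, 10, 0, 0, 0, 0, 0, 0, 44, 0, 0, 0, 0, 0, 0, 44, 0, 0, 0, 0, 0, 0, 44, 0, 0, 0, 0, 0, 0])

```text
t: 10.4
tool_pos: [0.5221, -0.0263, 0.2287]
orientation: [2.342, 2.093, 0.002]
force: [-0.0, 0.4, 0.1]
opening: 0.0418
gripper_force: 0.0
```

Request:
drive_tool(moves=[44, 0, 0, -30, 0, 0, 0, 44, 0, 0, -40, 0, 0, 0, 44, 0, 0, 0, 0, 0, 0])

```text
t: 10.7
tool_pos: [0.5239, -0.0265, 0.3043]
orientation: [2.336, 2.088, 0.01]
force: [0.9, -0.1, 1.5]
opening: 0.0442
gripper_force: 0.0
```

```bash
python3 -c "
from h import *
plan([.519,-.282,.045],-6.8)
wheels('scene')
"
```

```text
t 10.7 grasp now [525.6 -26.8 137. ] F [ 0.9 -0.1  1.5] open 44.2 gf 0.0
turn(tool) [0.6 0.  0.4] shift before turn [-254.4   22.7   92.3] shift after turn [-254.3   25.3   92. ] world [  -4.9 -255.5  -92. ] q [-0.15 -0.01  1.82  0.    1.32 -0.04]
scene [array([ 579., -385.]), array([ 520., -281.]), array([ 440., -406.])]
```

Request:
drive_tool(moves=[50, -42, 4, 0, 0, 0, 0, 50, -42, 4, 0, 0, 0, 0, 50, -42, 4, 0, 0, 0, 0, 50, -42, 4, 0, 0, 0, 0, 50, -43, 4, 0, 0, 0, 0, 50, -43, 4, 0, 0, 0, 0, 50, 0, 0, 35, 0, 0, 0, 50, 0, 0, 0, 0, 0, 0])

```text
t: 11.55
tool_pos: [0.5147, -0.2814, 0.2572]
orientation: [-2.339, -2.085, 0.003]
force: [-1.1, 0.9, -2.2]
opening: 0.0498
gripper_force: 0.0
```

Request:
drive_tool(moves=[50, 0, 0, 0, 0, 0, 0])

```text
t: 11.65
tool_pos: [0.5163, -0.2806, 0.2611]
orientation: [-2.339, -2.091, 0.001]
force: [-0.4, 0.9, 0.8]
opening: 0.0499
gripper_force: 0.0
```

```bash
python3 -c "
from h import *
plan([.519,-.282,.045],-6.8)
"
```

```text
t 11.65 grasp now [ 515.8 -280.2   93.8] F [-0.4  0.9  0.8] open 49.9 gf 0.0
turn(tool) [-0.2 -0.1  0.4] shift before turn [-1.2  3.  48.8] shift after turn [-1.   2.8 48.8] world [  2.7  -1.4 -48.8] q [-0.59  0.21  1.67  0.    1.27 -0.47]
```

Request:
drive_tool(moves=[50, -1, 3, 25, 0, 0, 0, 50, 0, 0, 17, 0, 0, 0, 50, 0, 0, 6, 0, 0, 0, 50, 0, 0, 0, 0, 0, 0, 10, 0, 0, 0, 0, 0, 0, 10, 0, 0, 0, 0, 0, 0, 10, 0, 0, 0, 0, 0, 0, 10, 0, 0, 0, 0, 0, 0], grip_force=25)

```text
t: 12.45
tool_pos: [0.5201, -0.2828, 0.2155]
orientation: [2.342, 2.093, -0.0]
force: [-1.3, 0.9, 4.5]
opening: 0.0235
gripper_force: 25.0
```

Request:
drive_tool(moves=[10, 0, 0, -30, 0, 0, 0, 10, 0, 0, -40, 0, 0, 0, 10, 0, 0, -20, 0, 0, 0, 10, 0, 0, 0, 0, 0, 0])

```text
t: 12.85
tool_pos: [0.5212, -0.2835, 0.3091]
orientation: [2.337, 2.089, 0.003]
force: [0.7, 0.4, -1.4]
opening: 0.0237
gripper_force: 25.0
```

Request:
drive_tool(moves=[10, 42, 7, 0, 0, 0, 0, 10, 42, 7, 0, 0, 0, 0, 10, 42, 7, 0, 0, 0, 0, 10, 42, 7, 0, 0, 0, 0, 10, 42, 7, 0, 0, 0, 0, 10, 43, 7, 0, 0, 0, 0, 10, 0, 0, 20, 0, 0, 0, 10, 0, 0, 0, 0, 0, 0])

```text
t: 13.65
tool_pos: [0.5884, -0.0343, 0.28]
orientation: [-2.336, -2.093, 0.007]
force: [-1.4, -1.0, -1.4]
opening: 0.0237
gripper_force: 25.0
```

Request:
drive_tool(moves=[10, 0, 0, 0, 0, 0, 0])

```text
t: 13.75
tool_pos: [0.5891, -0.0361, 0.2827]
orientation: [-2.34, -2.092, 0.004]
force: [0.2, -0.2, -1.3]
opening: 0.0236
gripper_force: 25.0
```

```bash
python3 -c "
from h import *
plan(slot(36,34,.056),-6.8)
"
```

```text
t 13.75 grasp now [588.5 -36.1 115.4] F [ 0.2 -0.2 -1.3] open 23.6 gf 25.0
turn(tool) [-0.2  0.   0.4] shift before turn [ 2.4  2.1 59.4] shift after turn [ 2.4  1.9 59.4] world [  2.2   2.1 -59.4] q [-0.15  0.19  1.64 -0.    1.31 -0.04]
```

Request:
drive_tool(moves=[10, 2, 2, 20, 0, 0, 0, 10, 0, 0, 25, 0, 0, 0, 10, 0, 0, 12, 0, 0, 0, 10, 0, 0, 2, 0, 0, 0, 10, 0, 0, 0, 0, 0, 0, 44, 0, 0, 0, 0, 0, 0, 44, 0, 0, 0, 0, 0, 0, 44, 0, 0, 0, 0, 0, 0])

```text
t: 14.55
tool_pos: [0.5927, -0.0343, 0.227]
orientation: [2.341, 2.093, 0.002]
force: [-0.4, -0.2, 0.0]
opening: 0.0416
gripper_force: 0.0
```

Request:
drive_tool(moves=[44, 0, 0, -30, 0, 0, 0, 44, 0, 0, -40, 0, 0, 0, 50, -44, 4, 0, 0, 0, 0, 50, -44, 4, 0, 0, 0, 0, 50, -44, 4, 0, 0, 0, 0, 50, -44, 4, 0, 0, 0, 0, 50, -44, 4, 0, 0, 0, 0, 50, -44, 4, 0, 0, 0, 0])

```text
t: 15.35
tool_pos: [0.5864, -0.301, 0.2965]
orientation: [2.341, 2.093, 0.001]
force: [0.2, -0.9, -0.1]
opening: 0.0501
gripper_force: 0.0
```

Request:
drive_tool(moves=[50, -44, 4, 0, 0, 0, 0, 50, -43, 2, 0, 0, 0, 0, 50, 0, 0, 30, 0, 0, 0, 50, 0, 0, 0, 0, 0, 0, 50, 0, 0, 0, 0, 0, 0])

```text
t: 15.85
tool_pos: [0.5824, -0.3856, 0.265]
orientation: [-2.34, -2.092, 0.0]
force: [0.5, -0.0, 0.0]
opening: 0.0501
gripper_force: 0.0
```

```bash
python3 -c "
from h import *
plan([.5785,-.386,.045],-6.8)
wheels('scene')
"
```

```text
t 15.85 grasp now [ 582.1 -385.3   97.7] F [ 0.5 -0.   0. ] open 50.1 gf 0.0
turn(tool) [-0.1 -0.1  0.4] shift before turn [-0.9 -3.8 52.7] shift after turn [-0.9 -3.9 52.7] world [ -3.9  -0.4 -52.7] q [-0.66  0.49  1.32  0.    1.34 -0.55]
scene []
```

Request:
drive_tool(moves=[50, -1, -4, 25, 0, 0, 0, 50, 0, 0, 20, 0, 0, 0, 50, 0, 0, 7, 0, 0, 0, 50, 0, 0, 0, 0, 0, 0, 10, 0, 0, 0, 0, 0, 0, 10, 0, 0, 0, 0, 0, 0, 10, 0, 0, 0, 0, 0, 0, 10, 0, 0, 0, 0, 0, 0], grip_force=25)

```text
t: 16.7
tool_pos: [0.5788, -0.3871, 0.2148]
orientation: [2.342, 2.093, -0.0]
force: [-0.3, 0.0, 3.6]
opening: 0.0234
gripper_force: 25.0
```

Request:
drive_tool(moves=[10, 0, 0, -30, 0, 0, 0, 10, 0, 0, -40, 0, 0, 0, 10, 0, 0, -20, 0, 0, 0, 10, 0, 0, 0, 0, 0, 0])

```text
t: 17.1
tool_pos: [0.5798, -0.3878, 0.3089]
orientation: [2.337, 2.088, 0.002]
force: [0.2, -0.6, -1.0]
opening: 0.0234
gripper_force: 25.0
```

Request:
drive_tool(moves=[10, 40, -4, 0, 0, 0, 0, 10, 40, -4, 0, 0, 0, 0, 10, 40, -4, 0, 0, 0, 0, 10, 40, -4, 0, 0, 0, 0, 10, 40, -4, 0, 0, 0, 0, 10, 40, -4, 0, 0, 0, 0, 10, 43, -5, 0, 0, 0, 0, 10, 0, 0, 0, 0, 0, 0])

```text
t: 17.9
tool_pos: [0.5807, -0.0976, 0.3014]
orientation: [-2.335, -2.096, 0.001]
force: [-0.6, -0.8, -1.4]
opening: 0.0233
gripper_force: 25.0
```

Request:
drive_tool(moves=[10, 0, 0, 20, 0, 0, 0, 10, 0, 0, 0, 0, 0, 0, 10, 0, 0, 0, 0, 0, 0])

```text
t: 18.2
tool_pos: [0.5808, -0.1028, 0.2821]
orientation: [-2.341, -2.091, 0.003]
force: [0.5, -1.3, -0.9]
opening: 0.0234
gripper_force: 25.0
```

```bash
python3 -c "
from h import *
plan(slot(36,-34,.056),-6.8)
c=wheels('scene')
cv2.imwrite('pics/w_scene.png',c['color'][...,::-1])
"
```

```text
t 18.2 grasp now [ 580.3 -102.7  114.8] F [ 0.5 -1.3 -0.9] open 23.4 gf 25.0
turn(tool) [-0.2 -0.   0.3] shift before turn [ 1.6  2.4 58.8] shift after turn [ 1.6  2.2 58.8] world [  2.4   1.3 -58.8] q [-0.26  0.19  1.65 -0.    1.3  -0.15]
scene [array([ 440., -406.])]
```

View pics/w_scene.png

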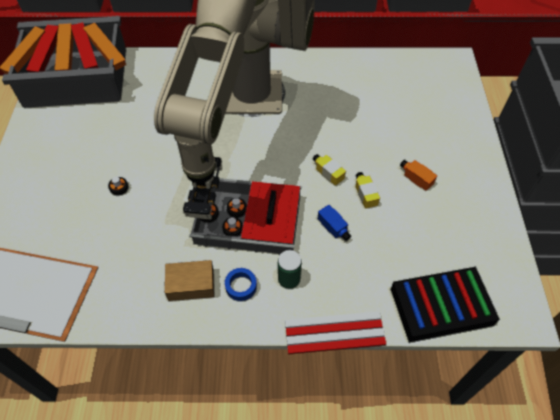

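Two wheels are in the compartment at (236,205) and (232,226). The third is held at (208,210) and the last lies at (118,186).

Request:
drive_tool(moves=[10, 2, 2, 20, 0, 0, 0, 10, 0, 0, 25, 0, 0, 0, 10, 0, 0, 12, 0, 0, 0, 10, 0, 0, 2, 0, 0, 0, 10, 0, 0, 0, 0, 0, 0, 44, 0, 0, 0, 0, 0, 0, 44, 0, 0, 0, 0, 0, 0, 44, 0, 0, 0, 0, 0, 0])

```text
t: 19.05
tool_pos: [0.5843, -0.1008, 0.226]
orientation: [2.341, 2.092, 0.002]
force: [0.6, 0.8, -0.1]
opening: 0.042
gripper_force: 0.0
```

Request:
drive_tool(moves=[44, 0, 0, -30, 0, 0, 0, 44, 0, 0, -40, 0, 0, 0, 50, -40, -13, 0, 0, 0, 0, 50, -40, -13, 0, 0, 0, 0, 50, -40, -13, 0, 0, 0, 0, 50, -40, -13, 0, 0, 0, 0, 50, -40, -13, 0, 0, 0, 0, 50, -40, -13, 0, 0, 0, 0])

```text
t: 19.85
tool_pos: [0.4786, -0.3319, 0.2956]
orientation: [2.341, 2.093, 0.0]
force: [0.3, -0.7, -0.2]
opening: 0.0496
gripper_force: 0.0
```

Request:
drive_tool(moves=[50, -40, -14, 0, 0, 0, 0, 50, -40, -14, 0, 0, 0, 0, 50, 0, 0, 30, 0, 0, 0, 50, 0, 0, 0, 0, 0, 0, 50, 0, 0, 0, 0, 0, 0])

```text
t: 20.35
tool_pos: [0.4424, -0.4062, 0.2644]
orientation: [-2.341, -2.092, -0.0]
force: [0.5, -0.6, -0.6]
opening: 0.0495
gripper_force: 0.0
```

```bash
python3 -c "
from h import *
plan([.440,-.4065,.045],-6.8)
wheels('scene');c=wheels('top')
cv2.imwrite('pics/w_top.png',c['color'][...,::-1])
"
```

```text
t 20.35 grasp now [ 442.2 -405.9   97.1] F [ 0.5 -0.6 -0.6] open 49.5 gf 0.0
turn(tool) [-0.1 -0.1  0.4] shift before turn [-0.7 -2.3 52.1] shift after turn [-0.6 -2.4 52.1] world [ -2.4  -0.3 -52.1] q [-0.83  0.24  1.63  0.    1.28 -0.72]
scene []
top []
```

View pics/w_top.png

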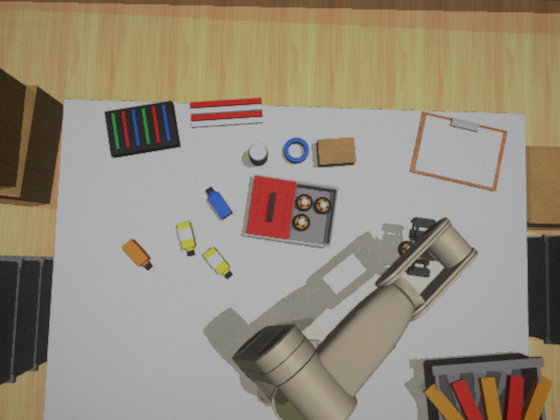

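Three wheels sit in the compartment at (305,201), (322,205) and (302,222). The last is under the gripper at (405,248).

Request:
drive_tool(moves=[50, -1, -2, 25, 0, 0, 0, 50, 0, 0, 20, 0, 0, 0, 50, 0, 0, 7, 0, 0, 0, 50, 0, 0, 0, 0, 0, 0, 10, 0, 0, 0, 0, 0, 0, 10, 0, 0, 0, 0, 0, 0, 10, 0, 0, 0, 0, 0, 0, 10, 0, 0, 0, 0, 0, 0], grip_force=25)

```text
t: 21.25
tool_pos: [0.4406, -0.4078, 0.2136]
orientation: [2.342, 2.093, -0.0]
force: [-1.1, 0.4, 4.1]
opening: 0.0234
gripper_force: 25.0
```

Request:
drive_tool(moves=[10, 0, 0, -30, 0, 0, 0, 10, 0, 0, -40, 0, 0, 0, 10, 0, 0, -20, 0, 0, 0, 10, 0, 0, 0, 0, 0, 0])

```text
t: 21.65
tool_pos: [0.4415, -0.4087, 0.3071]
orientation: [2.337, 2.088, 0.0]
force: [1.3, -0.9, -0.8]
opening: 0.0234
gripper_force: 25.0
```

Request:
drive_tool(moves=[10, 40, 4, 0, 0, 0, 0, 10, 40, 4, 0, 0, 0, 0, 10, 40, 4, 0, 0, 0, 0, 10, 40, 4, 0, 0, 0, 0, 10, 40, 4, 0, 0, 0, 0, 10, 40, 4, 0, 0, 0, 0, 10, 40, 5, 0, 0, 0, 0, 10, 39, 5, 0, 0, 0, 0])

```text
t: 22.45
tool_pos: [0.5094, -0.0925, 0.3007]
orientation: [-2.341, -2.092, 0.002]
force: [-0.0, 0.4, -0.2]
opening: 0.0237
gripper_force: 25.0
```

Request:
drive_tool(moves=[10, 0, 0, 10, 0, 0, 0, 10, 0, 0, 10, 0, 0, 0, 10, 0, 0, 0, 0, 0, 0])

```text
t: 22.75
tool_pos: [0.5086, -0.0947, 0.2795]
orientation: [-2.34, -2.09, 0.005]
force: [-0.6, -0.2, -2.0]
opening: 0.0234
gripper_force: 25.0
```

```bash
python3 -c "
from h import *
plan(slot(-36,-34,.056),-6.8)
"
```

```text
t 22.75 grasp now [507.8 -94.5 112.2] F [-0.6 -0.2 -2. ] open 23.4 gf 25.0
turn(tool) [-0.3 -0.   0.4] shift before turn [ 2.   3.2 56.2] shift after turn [ 2.   2.9 56.2] world [  3.1   1.7 -56.2] q [-0.28  0.01  1.85 -0.    1.29 -0.17]
```

Request:
drive_tool(moves=[10, 2, 3, 20, 0, 0, 0, 10, 0, 0, 23, 0, 0, 0, 10, 0, 0, 12, 0, 0, 0, 10, 0, 0, 1, 0, 0, 0, 10, 0, 0, 0, 0, 0, 0, 44, 0, 0, 0, 0, 0, 0, 44, 0, 0, 0, 0, 0, 0, 44, 0, 0, 0, 0, 0, 0])

```text
t: 23.55
tool_pos: [0.5137, -0.0928, 0.2278]
orientation: [2.341, 2.092, 0.002]
force: [-0.2, 0.3, -0.1]
opening: 0.0419
gripper_force: 0.0
```

Request:
drive_tool(moves=[44, 0, 0, -40, 0, 0, 0, 44, 0, 0, -40, 0, 0, 0, 50, 0, 0, -25, 0, 0, 0, 50, 45, 9, 0, 0, 0, 0, 50, 45, 9, 0, 0, 0, 0, 50, 45, 9, 0, 0, 0, 0, 50, 45, 9, 0, 0, 0, 0, 50, 0, 0, 0, 0, 0, -8.2])

```text
t: 24.35
tool_pos: [0.5698, 0.0871, 0.3325]
orientation: [-2.184, -2.258, -0.004]
force: [-0.5, 0.1, 0.1]
opening: 0.0502
gripper_force: 0.0
```

Request:
drive_tool(moves=[50, 0, 0, 0, 0, 0, -8.2, 50, 0, 0, 0, 0, 0, -8.2, 50, 0, 0, 0, 0, 0, -8.2, 50, 0, 0, 0, 0, 0, -8.2, 50, 0, 0, 0, 0, 0, -8.2, 50, 0, 0, 0, 0, 0, -8.2, 50, 0, 0, 0, 0, 0, -8.2, 50, 0, 0, 0, 0, 0, -8.2])

```text
t: 25.15
tool_pos: [0.5691, 0.0822, 0.3324]
orientation: [0.607, 3.082, 0.0]
force: [0.1, -0.1, 0.9]
opening: 0.0498
gripper_force: 0.0
```

Request:
drive_tool(moves=[50, 0, 0, 0, 0, 0, -8, 50, 0, 0, 0, 0, 0, -8, 50, 0, 0, 0, 0, 0, 0])

```text
t: 25.45
tool_pos: [0.5691, 0.0822, 0.3323]
orientation: [0.177, 3.136, 0.0]
force: [0.1, -0.6, 0.4]
opening: 0.0498
gripper_force: 0.0
```

```bash
python3 -c "
from h import *
plan([.568,.0815,.098],83.2)
from plant import robot
c=robot.read_camera('scene'); cv2.imwrite('pics/x.png',cv2.resize(c['color'][150:290,130:330,::-1],(780,546),interpolation=3))
"
```

```text
t 25.45 grasp now [569.3  82.2 165. ] F [ 0.1 -0.6  0.4] open 49.8 gf 0.0
turn(tool) [0.  0.  0.3] shift before turn [ 1.1 -0.9 67. ] shift after turn [ 1.1 -0.9 67. ] world [ -1.1  -0.7 -67. ] q [ 0.05  0.11  1.65 -0.    1.39 -1.4 ]
```

View pics/x.png

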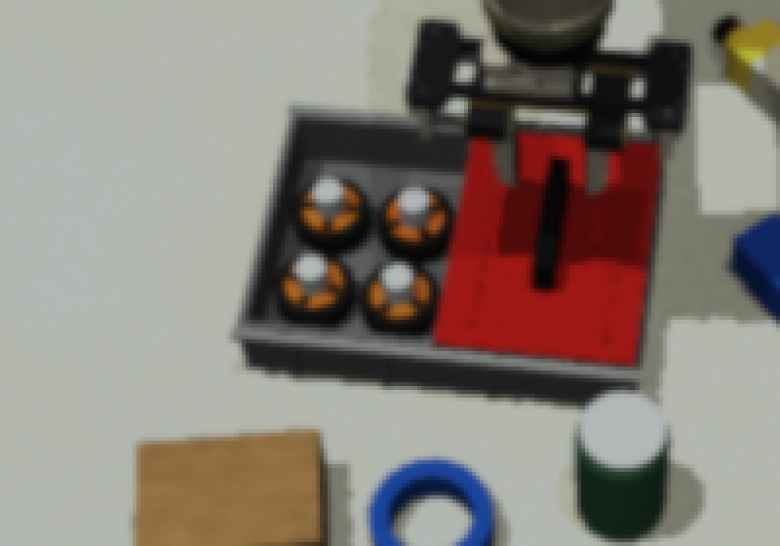

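All four wheels lie flat in the compartment, with hubs at crop (327,190), (413,200), (310,268) and (398,276). The gripper is above the rib, so I close the cover.

Request:
drive_tool(moves=[50, 0, -1, 30, 0, 0, 0, 50, 0, 0, 27, 0, 0, 0, 50, 0, 0, 9, 0, 0, 0, 50, 0, 0, 0, 0, 0, 0, 0, 0, 0, 0, 0, 0, 0, 0, 0, 0, 0, 0, 0, 0, 0, 0, 0, 0, 0, 0, 0, 0, 0, 0, 0, 0, 0, 0], grip_force=20)

```text
t: 26.3
tool_pos: [0.5693, 0.0812, 0.2668]
orientation: [0.182, 3.135, 0.0]
force: [0.1, 0.4, 0.5]
opening: 0.0226
gripper_force: 0.0
```

Request:
drive_tool(moves=[0, 0, 0, 0, 0, 0, 0, 0, 0, -15, 0, 0, 0, 0, 0, 0, -30, 0, 0, 0, 0, 0, 0, -30, 0, 0, 0, 0, 0, 0, -30, 0, 0, 0, 0, 0, 0, -15, 0, 0, 0, 0, 0, 0, -10, 0, 0, 0, 0, 0, 0, 0, 0, 0, 0, 0])

```text
t: 27.1
tool_pos: [0.5536, -0.0501, 0.2664]
orientation: [0.185, 3.136, -0.001]
force: [-3.4, -0.7, 5.1]
opening: 0.0161
gripper_force: 20.0
```

Request:
drive_tool(moves=[0, 0, -6, 0, 0, 0, 0, 0, 0, -5, 0, 0, 0, 0, 0, 0, -4, 0, 0, 0, 0, 0, 0, -3, 0, 0, 0, 0, 0, 0, -2, 0, 0, 0, 0, 0, 0, 0, 0, 0, 0, 0])

```text
t: 27.7
tool_pos: [0.5517, -0.0658, 0.2663]
orientation: [0.181, 3.136, 0.01]
force: [-1.3, 18.5, 7.0]
opening: 0.0157
gripper_force: 20.0
```

```bash
python3 -c "
from h import *
plan([.552,-.0635,.098],83.2)
"
cat > kin.py <<'E'
import numpy as np
from scipy.optimize import least_squares
from scipy.spatial.transform import Rotation as Ro
def rz(a): return Ro.from_euler('z',a).as_matrix()
def ry(a): return Ro.from_euler('y',a).as_matrix()
def fk(q,p):
    a1,d1,o,L2,a3,L4,d6,w=p
    R=rz(q[0]); x=R@np.array([a1,o,d1])
    R=R@ry(q[1]); x=x+R@np.array([0,0,L2])
    R=R@ry(q[2]); x=x+R@np.array([a3,0,L4])
    R=R@rz(q[3])@ry(q[4]); x=x+R@np.array([w,0,d6])
    return x,R@rz(q[5])
def load(): return np.loadtxt('log.txt')
def fit():
    D=load(); f=lambda p:np.concatenate([fk(r[:6],p)[0]-r[6:9] for r in D])
    s=least_squares(lambda p:np.r_[f(p),1e-4*(p-[0,.3,.05,.5,0,.5,.1,0])],[0,.3,.05,.5,0,.5,.1,0]); return s.x,f(s.x)
if __name__=='__main__':
    p,e=fit(); print(np.round(p,4),np.abs(e).max())
    D=load(); print(len(D))
    for r in D[:2]:
        x,R=fk(r[:6],p); print(np.round(R.T@Ro.from_rotvec(r[9:]).as_matrix(),2))
E
python3 kin.py
```

```text
t 27.7 grasp now [551.9 -64.8  99. ] F [-1.3 18.5  7. ] open 15.7 gf 20.0
turn(tool) [0.3 0.  0.2] shift before turn [0.  2.3 1. ] shift after turn [0.  2.3 1. ] world [ 0.3  2.3 -1. ] q [-0.21  0.12  1.76  0.01  1.26 -1.67]
[0.     0.3181 0.0512 0.3691 0.0616 0.5534 0.1914 0.    ] 2.925086395322296e-08
17
[[ 0. -1. -0.]
 [ 1.  0.  0.]
 [-0. -0.  1.]]
[[ 0. -1. -0.]
 [ 1.  0. -0.]
 [ 0. -0.  1.]]
```

The cover is shut against its stop at 18.5 N. The kinematics fit is essentially exact, so I release the rib and plan the bottle pick and place tilts with it.

Request:
drive_tool(moves=[50, 0, 0, 0, 0, 0, 0, 50, 0, 0, 0, 0, 0, 0, 50, 0, 0, 0, 0, 0, 0, 50, 0, 0, -40, 0, 0, 0, 50, 0, 0, -40, 0, 0, 0, 50, 0, 0, -40, 0, 0, 0, 50, 0, 0, -30, 0, 0, 0, 50, 0, 0, 0, 0, 0, 0])

```text
t: 28.5
tool_pos: [0.5526, -0.0686, 0.4217]
orientation: [0.182, 3.127, -0.003]
force: [-0.0, -0.4, 0.0]
opening: 0.0497
gripper_force: 0.0
```

```bash
cat >> kin.py <<'E'
LO=np.array([-2.96,-.89,.02,-1.34,0,-2.66]);HI=np.array([2.96,2.26,2.5,4.48,2.73,2.66])
PP,_=fit()
def tool(q):
    x,R=fk(q,PP); return x,R@rz(np.pi/2)
def ik(x,R,q0):
    def f(q):
        X,S=tool(q); return np.r_[(X-x)*5,Ro.from_matrix(S.T@R).as_rotvec()]
    s=least_squares(f,np.clip(q0,LO+.02,HI-.02),bounds=(LO,HI),max_nfev=60)
    return s.x,np.abs(s.fun).max()
def pickR(ub,a,sg):
    u=np.array([np.cos(ub),np.sin(ub),0]); z=np.array([0,0,1.])
    d=np.sin(a)*u-np.cos(a)*z; y=sg*np.array([-u[1],u[0],0]); return np.c_[np.cross(y,d),y,d],u
def placeR(Rp,u,th):
    z=np.array([0,0,1.]);v=np.cross(z,u)
    Q=np.outer(-z,u)+np.outer(u,z)+np.outer(v,v)
    return rz(th)@Q@Rp
E
python3 - <<'E'
from kin import *
from h import BAY,ex,ey
B={'A':((.446,.372),15.8),'B':((.365,.255),41)}
for n,(P,ub) in B.items():
  for a in (30,40,45,50,55,60):
    for sg in(1,-1):
      Rp,u=pickR(np.radians(ub),np.radians(a),sg); x=np.r_[P,.028]-.1673*Rp[:,2]
      q,e=ik(x,Rp,[.6,.3,1.8,0,1.0,-1.57*sg])
      if e>2e-3: print(n,a,sg,'pick fail',round(e,3)); continue
      ok=[]
      for th in range(-180,180,15):
        Rq=placeR(Rp,u,np.radians(th)); xx=np.r_[BAY,.1]-.1673*Rq[:,2]
        for q40 in(0,1,-1):
            qq,ee=ik(xx,Rq,[.2,.3,1.6,q40,1.2,q[5]])
            m=np.min(np.r_[qq-LO,HI-qq])
            if ee<1e-3 and m>.08:
                az=np.degrees(np.arctan2(Rq[1,2],Rq[0,2])); ok.append((th,int(az),np.round(qq,2).tolist())); break
      print(n,a,sg,'pick q',np.round(q,2),'place az',[(t,b) for t,b,_ in ok])
E
```

```text
A 30 1 pick q [ 0.75 -0.04  2.17 -0.43  0.57 -0.79] place az [(-150, 45), (-135, 60), (-120, 75), (-105, 90), (-90, 105), (-75, 120), (-60, 135), (-45, 150), (-30, 165), (-15, -179), (0, -164), (15, -149), (30, -134), (45, -119), (60, -104), (75, -89), (90, -74), (105, -59), (120, -44)]
A 30 -1 pick q [ 0.75 -0.04  2.17 -0.43  0.57  2.36] place az [(-150, 45), (-135, 60), (-120, 75), (-105, 90), (-90, 105), (-75, 120), (-60, 135), (-45, 150), (-30, 165), (-15, -179), (0, -164), (15, -149), (30, -134), (45, -119), (60, -104), (75, -89), (90, -74), (105, -59), (120, -44)]
A 40 1 pick q [ 0.81 -0.07  2.29 -0.87  0.44 -0.33] place az [(-165, 30), (-150, 45), (-135, 60), (-120, 75), (-105, 90), (-90, 105), (-75, 120), (-60, 135), (-45, 150), (-30, 165), (-15, -179), (0, -164), (15, -149), (30, -134), (45, -119), (60, -104), (75, -89)]
A 40 -1 pick fail 0.034
A 45 1 pick q [ 0.84 -0.06  2.33 -1.19  0.42  0.01] place az [(-165, 30), (-150, 45), (-135, 60), (-120, 75), (-105, 90), (-90, 105), (-75, 120), (-60, 135), (-45, 150), (-30, 165), (-15, -179), (0, -164), (15, -149), (30, -134), (45, -119), (60, -104), (75, -89)]
A 45 -1 pick fail 0.099
A 50 1 pick fail 0.049
A 50 -1 pick fail 0.166
A 55 1 pick fail 0.139
A 55 -1 pick fail 0.234
A 60 1 pick fail 0.228
A 60 -1 pick fail 0.304
B 30 1 pick fail 0.096
B 30 -1 pick fail 0.096
B 40 1 pick fail 0.233
B 40 -1 pick fail 0.233
B 45 1 pick fail 0.308
B 45 -1 pick fail 0.308
B 50 1 pick fail 0.369
B 50 -1 pick fail 0.383
B 55 1 pick fail 0.407
B 55 -1 pick fail 0.428
B 60 1 pick fail 0.46
B 60 -1 pick fail 0.332
```

Run:
```python
from kin import *
from h import BAY,ex,ey,slot
base={'A':(.5085,.3895,15.8),'B':(.414,.2975,41)}
T={'B':slot(45,-12,0,BAY),'A':slot(-45,8,0,BAY)}
for n,s,aa in(('A',65,(20,25,30,35)),('B',65,(10,15,20,25)),('B',55,(15,20,25))):
  bx,by,ub=base[n]; ub=np.radians(ub)
  for a in aa:
    for sg in(1,-1):
      Rp,u=pickR(ub,np.radians(a),sg); G=np.r_[bx,by,.028]-u*s/1000; x=G-.1673*Rp[:,2]
      q,e=ik(x,Rp,[.6,.1,2.1,0,.8,-1.57*sg])
      Rq0=placeR(Rp,u,0); az=np.degrees(np.arctan2(Rq0[1,2],Rq0[0,2]))
      th=np.radians(-96.8-az); Rq=placeR(Rp,u,th); xx=np.array(T[n])+[0,0,.032+s/1000]-.1673*Rq[:,2]
      best=None
      for q40 in(-1,0,1,2,3):
        for q50 in(.6,1.3,2):
          qq,ee=ik(xx,Rq,[.4,.3,1.6,q40,q50,q[5]])
          if ee<1e-3:
            c=np.abs(qq-q).max()
            if best is None or c<best[0]: best=(c,qq)
      ang=np.degrees(Ro.from_matrix(Rp.T@Rq).as_rotvec())
      print(n,s,a,sg,'err',round(e,4),'q',np.round(q,2),'place',None if best is None else np.round(best[1],2),'rot',np.round(ang), 'tcp',np.round(x,3),np.round(xx,3))
```

```text
A 65 20 1 err 0.0 q [ 0.69  0.04  2.04 -0.2   0.75 -1.03] place [ 0.58  0.83  1.3  -0.87  1.9  -2.33] rot [ 31.  79. -67.] tcp [0.391 0.356 0.185] [0.544 0.251 0.154]
A 65 20 -1 err 0.0 q [ 0.69  0.04  2.04 -0.2   0.75  2.11] place [ 0.58  0.83  1.3  -0.87  1.9   0.81] rot [-31. -79. -67.] tcp [0.391 0.356 0.185] [0.544 0.251 0.154]
A 65 25 1 err 0.0 q [ 0.72 -0.01  2.11 -0.3   0.66 -0.93] place [ 0.56  0.76  1.34 -0.82  1.85 -2.34] rot [ 25.  79. -70.] tcp [0.378 0.353 0.18 ] [0.543 0.245 0.168]
A 65 25 -1 err 0.0 q [ 0.72 -0.01  2.11 -0.3   0.66  2.22] place [ 0.56  0.76  1.34 -0.82  1.85  0.8 ] rot [-25. -79. -70.] tcp [0.378 0.353 0.18 ] [0.543 0.245 0.168]
A 65 30 1 err 0.0 q [ 0.75 -0.04  2.17 -0.43  0.57 -0.79] place [ 0.55  0.7   1.38 -0.77  1.8  -2.35] rot [ 19.  79. -72.] tcp [0.365 0.349 0.173] [0.542 0.239 0.181]
A 65 30 -1 err 0.0 q [ 0.75 -0.04  2.17 -0.43  0.57  2.36] place [ 0.55  0.7   1.38 -0.77  1.8   0.79] rot [-19. -79. -72.] tcp [0.365 0.349 0.173] [0.542 0.239 0.181]
A 65 35 1 err 0.0 q [ 0.78 -0.06  2.24 -0.62  0.5  -0.59] place [ 0.53  0.63  1.43 -0.72  1.74 
[... 1896 characters left out ...]
19 ] [0.631 0.225 0.13 ]
B 55 20 1 err 0.0 q [ 0.42 -0.4   2.42  0.14  0.8  -1.95] place [ 0.48  0.97  1.09 -0.95  1.88 -2.44] rot [ 20.  86. -42.] tcp [0.329 0.224 0.185] [0.631 0.22  0.144]
B 55 20 -1 err 0.0 q [ 0.42 -0.4   2.42  0.14  0.8   1.19] place [ 0.48  0.97  1.09 -0.95  1.88  0.7 ] rot [-20. -86. -42.] tcp [0.329 0.224 0.185] [0.631 0.22  0.144]
B 55 25 1 err 0.0013 q [ 0.39 -0.49  2.5   0.2   0.73 -2.02] place [ 0.47  0.91  1.14 -0.89  1.83 -2.44] rot [ 16.  86. -44.] tcp [0.319 0.215 0.18 ] [0.63  0.215 0.158]
B 55 25 -1 err 0.0013 q [ 0.39 -0.49  2.5   0.2   0.73  1.12] place [ 0.47  0.91  1.14 -0.89  1.83  0.7 ] rot [-16. -86. -44.] tcp [0.319 0.215 0.18 ] [0.63  0.215 0.158]
```

```bash
cat >> kin.py <<'E'
def rows(Rt,x,nmin=1,chk=True):
    """constant row (shift mm, turn deg) repeated n times from the pose now to TCP x, Rt; checks the way by ik"""
    from plant import robot
    s=robot.read_state(); R0=Ro.from_rotvec(s['orientation']).as_matrix(); p0=s['tool_pos']; q=s['q'].copy()
    w=Ro.from_matrix(R0.T@Rt).as_rotvec(); S=R0.T@(x-p0)
    n=max(nmin,int(np.ceil(np.degrees(np.abs(w).max())/8.2)),int(np.ceil(np.degrees(np.linalg.norm(w))/8.4)),int(np.ceil(np.linalg.norm(S)/.046)))
    D=Ro.from_rotvec(w/n).as_matrix(); A=sum(np.linalg.matrix_power(D,k) for k in range(n)); v=np.linalg.solve(A,S)
    print('now t',round(s['t'],2),np.round(p0*1000,1),'open',round(s['opening']*1000,1),'gf',np.round(s['gripper_force'],1),'F',np.round(s['force'],1))
    print('n',n,'row shift',np.round(v*1000,1),'turn',np.round(np.degrees(w/n),2),'| total',np.round(S*1000,1),np.round(np.degrees(w),1))
    R=R0;p=p0;worst=0;dq=0;zm=9
    if chk:
        for k in range(n):
            p=p+R@v;R=R@D; qn,e=ik(p,R,q); worst=max(worst,e);dq=max(dq,np.abs(qn-q).max());q=qn; zm=min(zm,(p+.186*R[:,2])[2])
        print('worst err',round(worst,4),'max dq/row',round(dq,3),'tip zmin',round(zm,3),'qend',np.round(q,2))
BASE={'A':(.5085,.3895,15.8,30),'B':(.414,.2975,41,18)}
def pick(n,s=65,zg=.028,up=0,sg=1):
    bx,by,ub,a=BASE[n]; Rp,u=pickR(np.radians(ub),np.radians(a),sg); return Rp,np.r_[bx,by,zg+up]-u*s/1000-.1673*Rp[:,2]
def place(n,tgt,s=65,up=0,az=-96.8,dz=.032,sg=1):
    bx,by,ub,a=BASE[n]; Rp,u=pickR(np.radians(ub),np.radians(a),sg); R0=placeR(Rp,u,0)
    th=np.radians(az)-np.arctan2(R0[1,2],R0[0,2]); R=placeR(Rp,u,th)
    return R,np.r_[tgt[0],tgt[1],dz+s/1000+up]-.1673*R[:,2]
E
python3 - <<'E'
from kin import *
rows(*pick('B',up=.09))
E
```

```text
now t 28.5 [552.6 -68.6 421.7] open 49.7 gf 0.0 F [-0.  -0.4  0. ]
n 9 row shift [19.1 37.8 14.3] turn [-0.86 -1.83 -5.24] | total [260.  261.5 141.9] [ -7.8 -16.5 -47.2]
worst err 0.0 max dq/row 0.085 tip zmin 0.1 qend [ 0.42 -0.57  2.34  0.1   1.07 -1.9 ]
```

Request:
drive_tool(moves=[80, 19.1, 37.8, 14.3, -0.86, -1.83, -5.24, 80, 19.1, 37.8, 14.3, -0.86, -1.83, -5.24, 80, 19.1, 37.8, 14.3, -0.86, -1.83, -5.24, 80, 19.1, 37.8, 14.3, -0.86, -1.83, -5.24, 80, 19.1, 37.8, 14.3, -0.86, -1.83, -5.24, 80, 19.1, 37.8, 14.3, -0.86, -1.83, -5.24, 80, 19.1, 37.8, 14.3, -0.86, -1.83, -5.24, 80, 19.1, 37.8, 14.3, -0.86, -1.83, -5.24])

```text
t: 29.3
tool_pos: [0.3562, 0.1995, 0.2904]
orientation: [-0.884, 2.742, 0.149]
force: [0.1, 0.2, -0.5]
opening: 0.0802
gripper_force: 0.0
```

Request:
drive_tool(moves=[80, 19.1, 37.8, 14.3, -0.86, -1.83, -5.24, 80, 0, 0, 0, 0, 0, 0, 80, 0, 0, 0, 0, 0, 0])

```text
t: 29.6
tool_pos: [0.3227, 0.2215, 0.2726]
orientation: [-0.999, 2.672, 0.165]
force: [-0.5, -0.2, 0.9]
opening: 0.0799
gripper_force: 0.0
```

Run:
```python
from kin import *
rows(*pick('B'),nmin=3)
from plant import robot
import cv2
c=robot.read_camera('scene'); cv2.imwrite('pics/b1.png',cv2.resize(c['color'][110:260,250:450,::-1],(780,585),interpolation=3))
```

```text
now t 29.6 [322.7 221.5 272.6] open 79.9 gf 0.0 F [-0.5 -0.2  0.9]
n 3 row shift [ 8.  -1.  27.3] turn [ 0.14 -0.14 -0.03] | total [23.8 -3.1 82.1] [ 0.4 -0.4 -0.1]
worst err 0.0 max dq/row 0.082 tip zmin 0.01 qend [ 0.42 -0.4   2.41  0.12  0.84 -1.93]
```

View pics/b1.png

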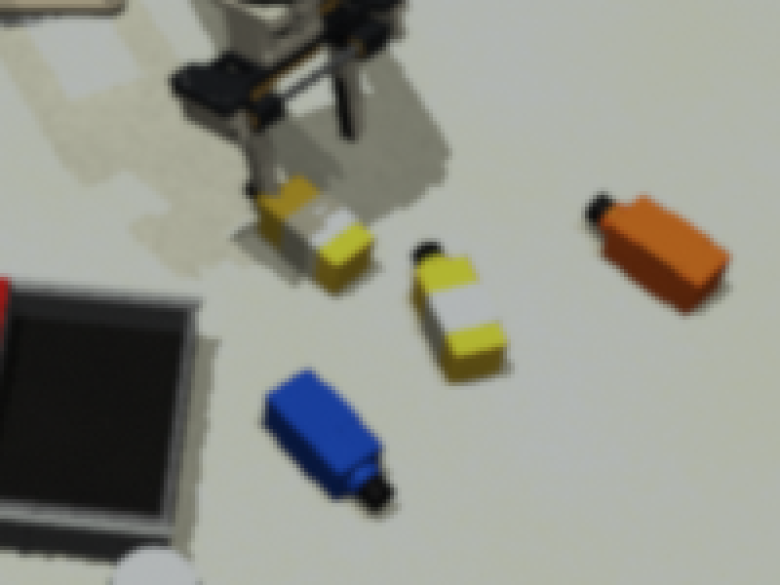

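The fingers straddle bottle B at crop (315,235), and bottle A is at (460,310). I descend and grip.

Request:
drive_tool(moves=[80, 8, -1, 27, 0, 0, 0, 80, 8, -1, 27, 0, 0, 0, 80, 5, -1, 18, 0, 0, 0, 80, 2, 0, 7, 0, 0, 0, 80, 0, 0, 0, 0, 0, 0, 20, 0, 0, 0, 0, 0, 0, 20, 0, 0, 0, 0, 0, 0, 20, 0, 0, 0, 0, 0, 0], grip_force=35)

```text
t: 30.45
tool_pos: [0.3274, 0.2213, 0.1928]
orientation: [-0.996, 2.669, 0.165]
force: [0.6, 0.1, 0.3]
opening: 0.0603
gripper_force: 0.0
```

Request:
drive_tool(moves=[20, 0, 0, 0, 0, 0, 0, 20, 0, 0, 0, 0, 0, 0])

```text
t: 30.65
tool_pos: [0.3269, 0.2213, 0.1921]
orientation: [-0.996, 2.67, 0.165]
force: [-0.9, -0.0, 1.8]
opening: 0.046
gripper_force: 34.9
```

Run:
```python
from kin import *
rows(*pick('B'),nmin=3)
from plant import robot
import cv2
c=robot.read_camera('top'); cv2.imwrite('pics/b2.png',cv2.resize(c['color'][200:300,150:290,::-1],(780,557),interpolation=3))
```

```text
now t 30.65 [326.9 221.3 192.1] open 46.0 gf 34.9 F [-0.9 -0.   1.8]
n 3 row shift [0.8 0.1 1.5] turn [ 0.13 -0.09 -0.04] | total [2.4 0.4 4.5] [ 0.4 -0.3 -0.1]
worst err 0.0 max dq/row 0.006 tip zmin 0.01 qend [ 0.42 -0.4   2.41  0.12  0.84 -1.93]
```

View pics/b2.png

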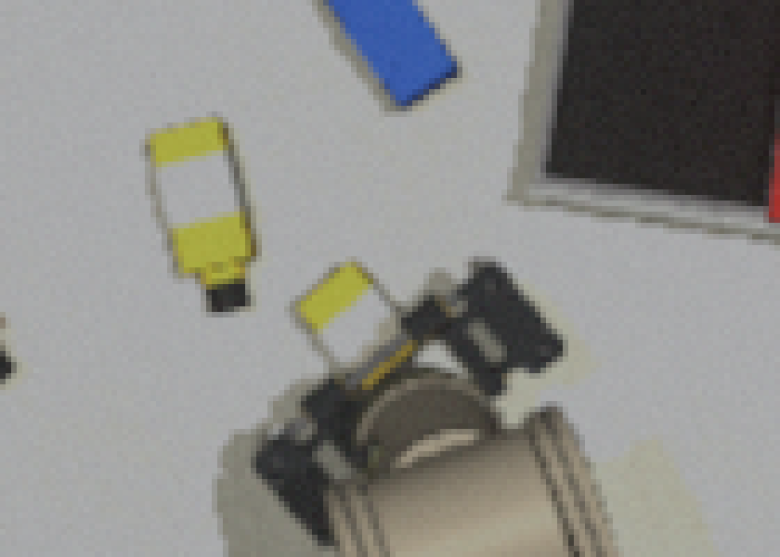

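The bottle is gripped squarely at 46 mm opening: the base end shows beyond the fingers at crop (340,290). I lift it and turn it upright.

Request:
drive_tool(moves=[20, -6, 0, -19, 0, 0, 0, 20, -9, 0, -29, 0, 0, 0, 20, -12, 0, -38, 0, 0, 0, 20, -12, 0, -38, 0, 0, 0, 20, -9, 0, -29, 0, 0, 0, 20, 0, 0, 0, 0, 0, 0])

```text
t: 31.3
tool_pos: [0.3281, 0.2202, 0.3571]
orientation: [-0.994, 2.663, 0.165]
force: [-0.3, 0.2, -2.0]
opening: 0.0456
gripper_force: 34.9
```

Run:
```python
from kin import *
from h import slot,BAY
rows(*place('B',slot(45,0,0,BAY),up=.07))
rows(*place('B',slot(45,0,0,BAY),up=.12))
```

```text
now t 31.3 [328.1 220.2 357.1] open 45.6 gf 34.9 F [-0.3  0.2 -2. ]
n 12 row shift [-20.  -19.2   7.8] turn [ 1.79  7.15 -3.46] | total [-184.3 -189.9  205. ] [ 21.4  85.8 -41.5]
worst err 0.0 max dq/row 0.162 tip zmin 0.157 qend [ 0.5   0.89  1.08 -1.    1.97 -2.52]
now t 31.3 [328.1 220.2 357.1] open 45.6 gf 34.9 F [-0.3  0.2 -2. ]
n 12 row shift [-18.2 -20.    3.6] turn [ 1.79  7.15 -3.46] | total [-199.8 -189.7  157.5] [ 21.4  85.8 -41.5]
worst err 0.0 max dq/row 0.15 tip zmin 0.175 qend [ 0.5   0.82  1.08 -1.02  2.   -2.58]
```

Request:
drive_tool(moves=[20, -20, -19.2, 7.8, 1.79, 7.15, -3.46, 20, -20, -19.2, 7.8, 1.79, 7.15, -3.46, 20, -20, -19.2, 7.8, 1.79, 7.15, -3.46, 20, -20, -19.2, 7.8, 1.79, 7.15, -3.46, 20, -20, -19.2, 7.8, 1.79, 7.15, -3.46, 20, -20, -19.2, 7.8, 1.79, 7.15, -3.46, 20, 0, 0, 0, 0, 0, 0, 20, 0, 0, 0, 0, 0, 0])

```text
t: 32.1
tool_pos: [0.4934, 0.2292, 0.3107]
orientation: [1.381, -2.387, 0.517]
force: [-0.6, 0.3, -1.9]
opening: 0.0458
gripper_force: 34.9
```

Run:
```python
from kin import *
from h import slot,BAY
rows(*place('B',slot(45,0,0,BAY),up=.07),nmin=6)
```

```text
now t 32.1 [493.4 229.2 310.7] open 45.8 gf 34.9 F [-0.6  0.3 -1.9]
n 6 row shift [-18.9 -19.7   6.3] turn [ 1.85  7.07 -3.37] | total [-111.6 -106.3   63.9] [ 11.1  42.4 -20.2]
worst err 0.0 max dq/row 0.12 tip zmin 0.149 qend [ 0.5   0.89  1.08 -1.    1.97 -2.52]
```

Request:
drive_tool(moves=[20, -18.9, -19.7, 6.3, 1.85, 7.07, -3.37, 20, -18.9, -19.7, 6.3, 1.85, 7.07, -3.37, 20, -18.9, -19.7, 6.3, 1.85, 7.07, -3.37, 20, -18.9, -19.7, 6.3, 1.85, 7.07, -3.37, 20, -18.9, -19.7, 6.3, 1.85, 7.07, -3.37, 20, -18.9, -19.7, 6.3, 1.85, 7.07, -3.37, 20, 0, 0, 0, 0, 0, 0, 20, 0, 0, 0, 0, 0, 0])

```text
t: 32.9
tool_pos: [0.6329, 0.2343, 0.2228]
orientation: [1.334, -1.51, 0.972]
force: [-0.5, 0.1, -2.8]
opening: 0.046
gripper_force: 34.9
```

Run:
```python
from kin import *
from h import slot,BAY
rows(*place('B',slot(45,0,0,BAY),up=0),nmin=4)
from plant import robot
import cv2
o=[]
for n,b in(('scene',(110,260,200,400)),('top',(140,270,180,340))):
    c=robot.read_camera(n); o.append(cv2.resize(c['color'][b[0]:b[1],b[2]:b[3],::-1],(400,400),interpolation=3))
cv2.imwrite('pics/b3.png',np.hstack(o))
```

```text
now t 32.9 [632.9 234.3 222.8] open 46.0 gf 34.9 F [-0.5  0.1 -2.8]
n 4 row shift [-17.6   0.2   5.8] turn [-0.02  0.06 -0.08] | total [-70.4   0.8  23.3] [-0.1  0.2 -0.3]
worst err 0.0 max dq/row 0.03 tip zmin 0.091 qend [ 0.5   1.    1.05 -0.97  1.92 -2.45]
```

View pics/b3.png

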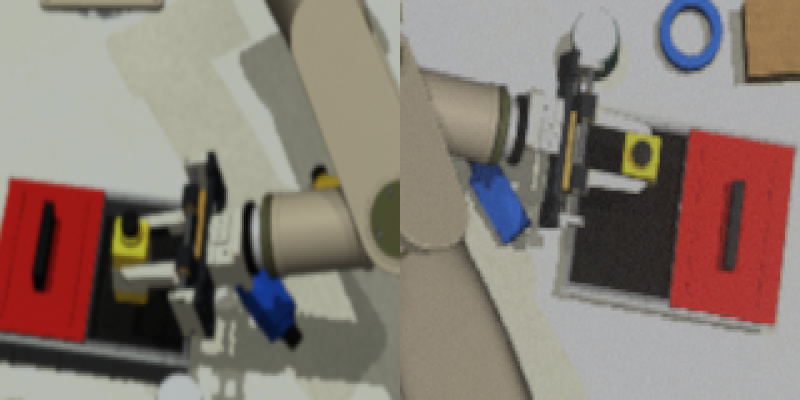

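The bottle is held upright over the bay, cap up at (640,155) in the right half. The gripper's far end at (570,60) comes close to the can at (597,42), so I check the can's position and choose a nearer slot.

Run:
```python
from kin import *
from h import *
c=dict(np.load('c_top.npz'));print('can top',ray(c,[[258,148],[258,153]],.115))
c=dict(np.load('c_scene.npz'));print('can top',ray(c,[289.5,258.5],.115))
for sx,sy in((0,-30),):
  Rq,x=place('B',slot(sx,sy,0,BAY)); g=x+.1673*Rq[:,2]
  for k in(.065,.12,.167): print('body ends',k,np.round(g-k*Rq[:,2]+.094*Rq[:,1],3),np.round(g-k*Rq[:,2]-.094*Rq[:,1],3))
  rows(Rq,x+[0,0,.07],nmin=2); rows(Rq,x,nmin=2)
```

```text
can top [[0.76824087 0.13219376 0.115     ]
 [0.75087804 0.13164071 0.115     ]]
can top [[0.75145718 0.13361327 0.115     ]]
body ends 0.065 [0.479 0.124 0.117] [0.666 0.102 0.117]
body ends 0.12 [0.486 0.176 0.134] [0.672 0.154 0.134]
body ends 0.167 [0.491 0.221 0.149] [0.678 0.198 0.149]
now t 33.0 [633.6 234.8 226.6] open 45.9 gf 34.9 F [-0.3 -0.  -1.5]
n 2 row shift [ 1.2 23.  15.8] turn [-0.08  0.19 -0.29] | total [ 2.7 46.1 31.5] [-0.2  0.4 -0.6]
worst err 0.0 max dq/row 0.106 tip zmin 0.161 qend [ 0.5   0.76  1.28 -0.97  1.93 -2.45]
now t 33.0 [633.6 234.8 226.6] open 45.9 gf 34.9 F [-0.3 -0.  -1.5]
n 3 row shift [-21.4  15.5  17.8] turn [-0.05  0.13 -0.19] | total [-63.8  46.8  53.6] [-0.2  0.4 -0.6]
worst err 0.0 max dq/row 0.065 tip zmin 0.091 qend [ 0.5   0.88  1.26 -0.95  1.88 -2.38]
```

Request:
drive_tool(moves=[20, 0.5, 15.3, 8.8, 0, 0, 0, 20, 0.5, 15.4, 8.9, 0, 0, 0, 20, 0.5, 15.4, 8.9, 0, 0.4, -0.5, 20, 0, 0, 0, 0, 0, 0, 20, 0, 0, 0, 0, 0, 0])

```text
t: 33.5
tool_pos: [0.5852, 0.2147, 0.2192]
orientation: [1.335, -1.501, 0.974]
force: [0.0, 0.0, -2.1]
opening: 0.0455
gripper_force: 34.9
```

Run:
```python
from kin import *
from h import *
rows(*place('B',slot(0,-25,0,BAY)),nmin=4,chk=False)
```

```text
now t 33.5 [585.2 214.7 219.2] open 45.5 gf 34.9 F [ 0.   0.  -2.1]
n 4 row shift [-16.8   0.1   5.5] turn [-0.05 -0.02 -0.01] | total [-67.1   0.4  21.8] [-0.2 -0.1 -0. ]
```

Request:
drive_tool(moves=[20, -16.8, 0, 5.5, 0, 0, 0, 20, -16.8, 0, 5.5, 0, 0, 0, 20, -15, 0, 4.9, 0, 0, 0, 20, -8, 0, 2.6, 0, 0, 0, 20, 0, 0, 0, 0, 0, 0, 20, 0, 0, 0, 0, 0, 0])

```text
t: 34.1
tool_pos: [0.5845, 0.2139, 0.1556]
orientation: [1.334, -1.494, 0.972]
force: [-0.0, -0.6, -0.5]
opening: 0.0461
gripper_force: 34.9
```

Request:
drive_tool(moves=[20, -4, 0, 1.3, 0, 0, 0, 20, 0, 0, 0, 0, 0, 0])

```text
t: 34.3
tool_pos: [0.5846, 0.214, 0.1521]
orientation: [1.334, -1.496, 0.972]
force: [-0.4, -0.2, -2.1]
opening: 0.0458
gripper_force: 34.9
```

Request:
drive_tool(moves=[20, -3, 0, 1, 0, 0, 0, 20, 0, 0, 0, 0, 0, 0])

```text
t: 34.5
tool_pos: [0.5844, 0.2138, 0.1487]
orientation: [1.334, -1.495, 0.972]
force: [-0.3, -0.3, -2.0]
opening: 0.0458
gripper_force: 34.9
```

Request:
drive_tool(moves=[20, -2, 0, 0.7, 0, 0, 0, 20, 0, 0, 0, 0, 0, 0])

```text
t: 34.7
tool_pos: [0.5844, 0.2137, 0.1465]
orientation: [1.334, -1.495, 0.972]
force: [0.4, 0.8, -3.1]
opening: 0.0456
gripper_force: 34.9
```

Request:
drive_tool(moves=[20, -2, 0, 0.7, 0, 0, 0, 20, 0, 0, 0, 0, 0, 0])

```text
t: 34.9
tool_pos: [0.5846, 0.2139, 0.1452]
orientation: [1.333, -1.495, 0.973]
force: [-1.1, 1.1, 3.2]
opening: 0.0462
gripper_force: 34.9
```

Run:
```python
from kin import *
from h import *
from plant import robot
import cv2
rows(*place('B',slot(0,-25,0,BAY)),nmin=4,chk=False)
o=[]
for n,b in(('scene',(150,250,200,350)),('top',(160,260,220,370))):
    c=robot.read_camera(n); o.append(cv2.resize(c['color'][b[0]:b[1],b[2]:b[3],::-1],(400,267),interpolation=3))
    for k in blobs(yel(c),20): print(n,k.mean(0),cv2.boundingRect(k))
cv2.imwrite('pics/b4.png',np.hstack(o))
```

```text
now t 34.9 [584.6 213.9 145.2] open 46.2 gf 34.9 F [-1.1  1.1  3.2]
n 4 row shift [ 0.8 -0.1 -0.5] turn [-0.03 -0.09  0.04] | total [ 3.1 -0.2 -1.8] [-0.1 -0.4  0.2]
scene [258.5 220.7] (252, 219, 14, 4)
scene [258.23880597 201.95522388] (250, 193, 19, 19)
top [281.48 207.16] (274, 201, 16, 14)
```

View pics/b4.png

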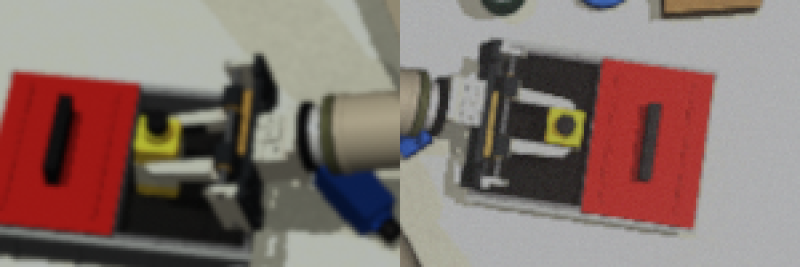

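Contact: the force rose from -2 N to +3 N. The bottle stands upright in the bay, cap at right-half (566,125). I release it and back out along the tool axis.

Request:
drive_tool(moves=[50, 0, 0, 0, 0, 0, 0, 56, 0, 0, 0, 0, 0, 0, 66, 0, 0, 0, 0, 0, 0, 66, 0, 0, 0, 0, 0, 0, 66, 0, 0, -20, 0, 0, 0, 66, 0, 0, -30, 0, 0, 0, 66, 0, 0, -40, 0, 0, 0, 66, 0, 0, -40, 0, 0, 0])

```text
t: 35.8
tool_pos: [0.5989, 0.3375, 0.1844]
orientation: [1.334, -1.495, 0.971]
force: [0.9, 0.9, -0.0]
opening: 0.0658
gripper_force: 0.0
```

Run:
```python
from kin import *
from h import *
from plant import robot
rows(*pick('A',up=.11))
s=robot.read_state(); rows(Ro.from_rotvec(s['orientation']).as_matrix(), s['tool_pos']+[0,0,.15])
for n in('scene','top'):
    c=robot.read_camera(n)
    for k in blobs(yel(c),20): print(n,k.mean(0),cv2.boundingRect(k),np.round(rect(c,k,.046)[1],0) if 0 else [np.round(v,1) for v in rect(c,k,.046)[1]])
```

```text
now t 35.8 [598.9 337.5 184.4] open 65.8 gf 0.0 F [ 0.9  0.9 -0. ]
n 14 row shift [15.  11.2 -4.9] turn [-1.96 -6.36  5.09] | total [ 97.8 233.6 -14.6] [-27.4 -89.   71.2]
worst err 0.0 max dq/row 0.167 tip zmin 0.103 qend [ 0.75 -0.24  2.12 -0.32  0.81 -0.93]
now t 35.8 [598.9 337.5 184.4] open 65.8 gf 0.0 F [ 0.9  0.9 -0. ]
n 4 row shift [ 35.7   0.1 -11.4] turn [0. 0. 0.] | total [142.9   0.5 -45.5] [0. 0. 0.]
worst err 0.0 max dq/row 0.054 tip zmin 0.165 qend [ 0.63  0.85  0.92 -1.02  2.19 -2.65]
scene [258.5 220.7] (252, 219, 14, 4) [array([586.3,  43.7]), array([10.6, 38.7]), np.float64(0.3)]
scene [258.75342466 202.1369863 ] (250, 193, 18, 20) [array([521. ,  41.8]), array([70.1, 52. ]), np.float64(0.3)]
scene [363.175 179.65 ] (356, 175, 16, 10) [array([432.3, 366.4]), array([35.2, 48.7]), np.float64(0.3)]
top [184.46428571 224.64285714] (178, 222, 13, 7) [array([500.9, 383. ]), array([18.8, 41.5]), np.float64(15.8)]
top [281.35294118 207.31372549] (274, 200, 16, 16) [array([572. ,  44.2]), array([50.4, 50.6]), np.float64(83.6)]
```

Request:
drive_tool(moves=[80, 28, 0, -9, 0, 0, 0, 80, 28, 0, -9, 0, 0, 0, 80, 0, 0, 0, 0, 0, 0, 80, 0, 0, 0, 0, 0, 0])

```text
t: 36.3
tool_pos: [0.5993, 0.3366, 0.2435]
orientation: [1.334, -1.497, 0.972]
force: [-0.4, 0.0, -0.6]
opening: 0.0798
gripper_force: 0.0
```

Run:
```python
from kin import *
rows(*pick('A',up=.11),nmin=16)
```

```text
now t 36.3 [599.3 336.6 243.5] open 79.8 gf 0.0 F [-0.4  0.  -0.6]
n 16 row shift [11.4 11.2 -0.7] turn [-1.71 -5.56  4.45] | total [ 41.6 233.8   2.2] [-27.4 -88.9  71.2]
worst err 0.0 max dq/row 0.151 tip zmin 0.116 qend [ 0.75 -0.24  2.12 -0.32  0.81 -0.93]
```

Request:
drive_tool(moves=[80, 11.4, 11.2, -0.7, -1.71, -5.56, 4.45, 80, 11.4, 11.2, -0.7, -1.71, -5.56, 4.45, 80, 11.4, 11.2, -0.7, -1.71, -5.56, 4.45, 80, 11.4, 11.2, -0.7, -1.71, -5.56, 4.45, 80, 11.4, 11.2, -0.7, -1.71, -5.56, 4.45, 80, 11.4, 11.2, -0.7, -1.71, -5.56, 4.45, 80, 11.4, 11.2, -0.7, -1.71, -5.56, 4.45, 80, 11.4, 11.2, -0.7, -1.71, -5.56, 4.45])

```text
t: 37.1
tool_pos: [0.4867, 0.3235, 0.2974]
orientation: [1.129, -2.637, 0.598]
force: [0.1, -0.6, 0.6]
opening: 0.0803
gripper_force: 0.0
```

Request:
drive_tool(moves=[80, 11.4, 11.2, -0.7, -1.71, -5.56, 4.45, 80, 11.4, 11.2, -0.7, -1.71, -5.56, 4.45, 80, 11.4, 11.2, -0.7, -1.71, -5.56, 4.45, 80, 11.4, 11.2, -0.7, -1.71, -5.56, 4.45, 80, 11.4, 11.2, -0.7, -1.71, -5.56, 4.45, 80, 11.4, 11.2, -0.7, -1.71, -5.56, 4.45, 80, 11.4, 11.2, -0.7, -1.71, -5.56, 4.45, 80, 11.4, 11.2, -0.7, -1.71, -5.56, 4.45])

```text
t: 37.9
tool_pos: [0.3649, 0.3487, 0.2806]
orientation: [-0.357, 2.596, 0.099]
force: [0.0, 0.3, -0.2]
opening: 0.0797
gripper_force: 0.0
```

Request:
drive_tool(moves=[80, 0, 0, 0, 0, 0, 0, 80, 0, 0, 0, 0, 0, 0])

```text
t: 38.1
tool_pos: [0.3653, 0.3488, 0.2812]
orientation: [-0.366, 2.6, 0.092]
force: [0.5, -0.3, 1.1]
opening: 0.0801
gripper_force: 0.0
```

Run:
```python
from kin import *
from h import *
from plant import robot
rows(*pick('A',up=.0),nmin=4)
for n in('scene','top'):
    c=robot.read_camera(n)
    for k in blobs(yel(c),20): print(n,k.mean(0),cv2.boundingRect(k),[np.round(v,1) for v in rect(c,k,.046)[1]])
```

```text
now t 38.1 [365.3 348.8 281.2] open 80.1 gf 0.0 F [ 0.5 -0.3  1.1]
n 4 row shift [13.4  0.1 23.5] turn [-0.02 -0.06  0.06] | total [53.6  0.6 94.1] [-0.1 -0.3  0.3]
worst err 0.0 max dq/row 0.06 tip zmin 0.012 qend [ 0.75 -0.04  2.17 -0.43  0.57 -0.79]
scene [258.5        220.66666667] (252, 219, 14, 4) [array([586.3,  43.7]), array([10.6, 38.7]), np.float64(0.3)]
scene [370.76595745 199.91489362] (363, 193, 17, 15) [array([510.2, 383.2]), array([43.2, 54.9]), np.float64(17.0)]
scene [258.73972603 202.15068493] (250, 193, 18, 20) [array([521.3,  41.8]), array([53.4, 67.6]), np.float64(84.9)]
scene [363.30769231 179.71794872] (356, 175, 16, 11) [array([430.9, 364.9]), array([33.5, 52.6]), np.float64(20.2)]
top [183.70967742 225.        ] (177, 222, 14, 7) [array([500.1, 385.8]), array([18.8, 47.3]), np.float64(15.8)]
top [281.35294118 207.2745098 ] (274, 200, 16, 16) [array([572.2,  44.1]), array([50.4, 50.1]), np.float64(83.6)]
```

Request:
drive_tool(moves=[80, 16, 0, 28, 0, 0, 0, 80, 16, 0, 28, 0, 0, 0, 80, 13, 0, 23, 0, 0, 0, 80, 8, 0, 14, 0, 0, 0, 80, 0, 0, 0, 0, 0, 0, 20, 0, 0, 0, 0, 0, 0, 20, 0, 0, 0, 0, 0, 0, 20, 0, 0, 0, 0, 0, 0], grip_force=35)

```text
t: 39.0
tool_pos: [0.3673, 0.35, 0.177]
orientation: [-0.361, 2.594, 0.098]
force: [0.1, -0.7, 0.1]
opening: 0.0606
gripper_force: 0.0
```

Request:
drive_tool(moves=[20, 0, 0, 0, 0, 0, 0, 20, 0, 0, 0, 0, 0, 0, 20, 0, 0, 0, 0, 0, 0])

```text
t: 39.3
tool_pos: [0.3667, 0.3497, 0.1762]
orientation: [-0.362, 2.595, 0.097]
force: [-2.8, -2.4, 6.1]
opening: 0.046
gripper_force: 35.0
```

Run:
```python
from kin import *
rows(*pick('A',up=.0),nmin=4)
```

```text
now t 39.3 [366.7 349.7 176.2] open 46.0 gf 35.0 F [-2.8 -2.4  6.1]
n 4 row shift [ 0.7 -0.1  0.5] turn [0.01 0.01 0.02] | total [ 2.8 -0.3  2.2] [0.  0.  0.1]
worst err 0.0 max dq/row 0.002 tip zmin 0.012 qend [ 0.75 -0.04  2.17 -0.43  0.57 -0.79]
```

Request:
drive_tool(moves=[20, -10, 0, -17.3, 0, 0, 0, 20, -17.5, 0, -30, 0, 0, 0, 20, -20, 0, -34.6, 0, 0, 0, 20, -20, 0, -34.6, 0, 0, 0, 20, -12, 0, -21, 0, 0, 0, 20, 0, 0, 0, 0, 0, 0, 20, 0, 0, 0, 0, 0, 0])

```text
t: 40.0
tool_pos: [0.3664, 0.3495, 0.3338]
orientation: [-0.362, 2.597, 0.096]
force: [0.7, -0.7, -1.5]
opening: 0.0457
gripper_force: 35.0
```

Run:
```python
from kin import *
from h import slot,BAY
rows(*place('A',slot(-50,33,0,BAY),up=.09),nmin=16)
```

```text
now t 40.0 [366.4 349.5 333.8] open 45.7 gf 35.0 F [ 0.7 -0.7 -1.5]
n 16 row shift [ -5.2 -10.5   5.4] turn [ 1.2   4.91 -4.47] | total [ -93.2 -129.7  126.7] [ 19.1  78.5 -71.5]
worst err 0.0 max dq/row 0.136 tip zmin 0.138 qend [ 0.58  0.6   1.34 -0.78  1.92 -2.43]
```

Request:
drive_tool(moves=[20, -5.2, -10.5, 5.4, 1.2, 4.91, -4.47, 20, -5.2, -10.5, 5.4, 1.2, 4.91, -4.47, 20, -5.2, -10.5, 5.4, 1.2, 4.91, -4.47, 20, -5.2, -10.5, 5.4, 1.2, 4.91, -4.47, 20, -5.2, -10.5, 5.4, 1.2, 4.91, -4.47, 20, -5.2, -10.5, 5.4, 1.2, 4.91, -4.47, 20, -5.2, -10.5, 5.4, 1.2, 4.91, -4.47, 20, -5.2, -10.5, 5.4, 1.2, 4.91, -4.47])

```text
t: 40.8
tool_pos: [0.4517, 0.2952, 0.3105]
orientation: [1.199, -2.704, 0.505]
force: [0.1, -0.1, -1.1]
opening: 0.0461
gripper_force: 35.0
```

Request:
drive_tool(moves=[20, 0, 0, 0, 0, 0, 0])

```text
t: 40.9
tool_pos: [0.452, 0.2951, 0.3093]
orientation: [1.197, -2.705, 0.505]
force: [-0.7, 0.9, -2.3]
opening: 0.0459
gripper_force: 35.0
```

Run:
```python
from kin import *
from h import slot,BAY
rows(*place('A',slot(-50,33,0,BAY),up=.09),nmin=8)
```

```text
now t 40.9 [452.  295.1 309.3] open 45.9 gf 35.0 F [-0.7  0.9 -2.3]
n 8 row shift [ -5.  -10.6   5. ] turn [ 1.21  4.84 -4.44] | total [-48.1 -75.3  47.9] [  9.7  38.7 -35.5]
worst err 0.0 max dq/row 0.089 tip zmin 0.138 qend [ 0.58  0.6   1.34 -0.78  1.92 -2.43]
```

Request:
drive_tool(moves=[20, -5, -10.6, 5, 1.21, 4.84, -4.44, 20, -5, -10.6, 5, 1.21, 4.84, -4.44, 20, -5, -10.6, 5, 1.21, 4.84, -4.44, 20, -5, -10.6, 5, 1.21, 4.84, -4.44, 20, -5, -10.6, 5, 1.21, 4.84, -4.44, 20, -5, -10.6, 5, 1.21, 4.84, -4.44, 20, -5, -10.6, 5, 1.21, 4.84, -4.44, 20, -5, -10.6, 5, 1.21, 4.84, -4.44])

```text
t: 41.7
tool_pos: [0.5403, 0.2647, 0.2736]
orientation: [1.477, -1.663, 0.853]
force: [0.4, 0.1, -1.7]
opening: 0.0461
gripper_force: 35.0
```

Request:
drive_tool(moves=[20, 0, 0, 0, 0, 0, 0, 20, 0, 0, 0, 0, 0, 0])

```text
t: 41.9
tool_pos: [0.5398, 0.265, 0.2738]
orientation: [1.476, -1.67, 0.851]
force: [0.2, 0.3, -1.4]
opening: 0.0459
gripper_force: 35.0
```

Run:
```python
from kin import *
from h import slot,BAY
rows(*place('A',slot(-50,33,0,BAY),up=.0),nmin=4)
from plant import robot
import cv2
o=[]
for n,b in(('scene',(150,250,200,350)),('top',(160,260,220,370))):
    c=robot.read_camera(n); o.append(cv2.resize(c['color'][b[0]:b[1],b[2]:b[3],::-1],(400,267),interpolation=3))
cv2.imwrite('pics/b5.png',np.hstack(o))
```

```text
now t 41.9 [539.8 265.  273.8] open 45.9 gf 35.0 F [ 0.2  0.3 -1.4]
n 4 row shift [-20.   -0.1  11.9] turn [-0.04  0.13 -0.09] | total [-79.8  -0.1  48. ] [-0.1  0.5 -0.3]
worst err 0.0 max dq/row 0.036 tip zmin 0.088 qend [ 0.58  0.73  1.34 -0.75  1.83 -2.34]
```

View pics/b5.png

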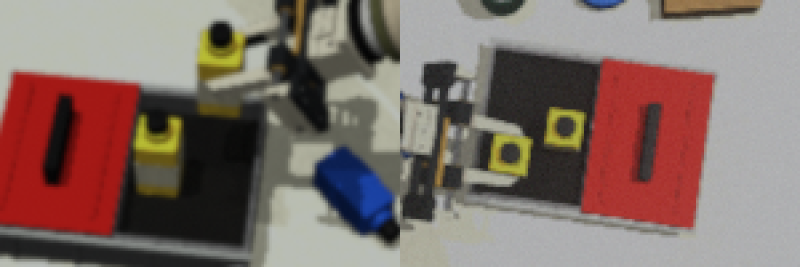

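Bottle B stands by itself at right-half (566,127). Bottle A hangs upright at (512,153), clear of it, so I lower it.

Request:
drive_tool(moves=[20, -20, 0, 12, -0.1, 0.5, -0.3, 20, -20, 0, 12, 0, 0, 0, 20, -15, 0, 9, 0, 0, 0, 20, -10, 0, 6, 0, 0, 0, 20, -4, 0, 2.4, 0, 0, 0, 20, 0, 0, 0, 0, 0, 0, 20, 0, 0, 0, 0, 0, 0])

```text
t: 42.7
tool_pos: [0.541, 0.2638, 0.196]
orientation: [1.472, -1.658, 0.853]
force: [0.7, -0.0, -1.1]
opening: 0.0456
gripper_force: 35.0
```

Request:
drive_tool(moves=[20, -3, 0, 1.8, 0, 0, 0, 20, 0, 0, 0, 0, 0, 0])

```text
t: 42.9
tool_pos: [0.5408, 0.2636, 0.1918]
orientation: [1.473, -1.658, 0.853]
force: [0.3, -0.1, -2.0]
opening: 0.0461
gripper_force: 35.0
```

Request:
drive_tool(moves=[20, -2.5, 0, 1.5, 0, 0, 0, 20, 0, 0, 0, 0, 0, 0])

```text
t: 43.1
tool_pos: [0.5406, 0.2634, 0.1883]
orientation: [1.472, -1.657, 0.852]
force: [0.6, 0.4, -1.4]
opening: 0.0458
gripper_force: 35.0
```

Request:
drive_tool(moves=[20, -1.7, 0, 1, 0, 0, 0, 20, 0, 0, 0, 0, 0, 0])

```text
t: 43.3
tool_pos: [0.5405, 0.2634, 0.1863]
orientation: [1.472, -1.657, 0.852]
force: [-0.4, -0.5, -1.0]
opening: 0.0456
gripper_force: 35.0
```

Request:
drive_tool(moves=[20, -1.7, 0, 1, 0, 0, 0, 20, 0, 0, 0, 0, 0, 0])

```text
t: 43.5
tool_pos: [0.5406, 0.2634, 0.1843]
orientation: [1.472, -1.656, 0.852]
force: [-0.3, -0.0, -1.5]
opening: 0.0458
gripper_force: 35.0
```

Request:
drive_tool(moves=[20, -1.7, 0, 1, 0, 0, 0, 20, 0, 0, 0, 0, 0, 0])

```text
t: 43.7
tool_pos: [0.5406, 0.2633, 0.1824]
orientation: [1.472, -1.657, 0.852]
force: [-0.6, 0.6, -2.0]
opening: 0.0457
gripper_force: 35.0
```

Request:
drive_tool(moves=[20, -1.7, 0, 1, 0, 0, 0, 20, 0, 0, 0, 0, 0, 0])

```text
t: 43.9
tool_pos: [0.5405, 0.2633, 0.1804]
orientation: [1.472, -1.657, 0.852]
force: [1.1, 0.4, -1.3]
opening: 0.046
gripper_force: 35.0
```

Request:
drive_tool(moves=[20, -1.7, 0, 1, 0, 0, 0, 20, 0, 0, 0, 0, 0, 0])

```text
t: 44.1
tool_pos: [0.5405, 0.2633, 0.1784]
orientation: [1.472, -1.657, 0.852]
force: [0.5, 0.6, -1.3]
opening: 0.0459
gripper_force: 35.0
```

Request:
drive_tool(moves=[20, -1.7, 0, 1, 0, 0, 0, 20, 0, 0, 0, 0, 0, 0])

```text
t: 44.3
tool_pos: [0.5407, 0.2635, 0.1774]
orientation: [1.471, -1.657, 0.854]
force: [-2.3, -0.4, 3.5]
opening: 0.0458
gripper_force: 35.0
```

Contact is felt (-1.3 N to +3.5 N). I release and withdraw.

Request:
drive_tool(moves=[50, 0, 0, 0, 0, 0, 0, 56, 0, 0, 0, 0, 0, 0, 62, 0, 0, 0, 0, 0, 0, 62, 0, 0, 0, 0, 0, 0, 62, 0, 0, -20, 0, 0, 0, 62, 0, 0, -30, 0, 0, 0, 62, 0, 0, -40, 0, 0, 0, 62, 0, 0, -40, 0, 0, 0])

```text
t: 45.1
tool_pos: [0.5538, 0.376, 0.2421]
orientation: [1.472, -1.656, 0.852]
force: [0.8, 0.2, -0.1]
opening: 0.0622
gripper_force: 0.0
```

Request:
drive_tool(moves=[62, 0, 0, -40, 0, 0, 0, 62, 0, 0, 0, 0, 0, 0, 62, 0, 0, 0, 0, 0, 0, 62, 0, 0, 0, 0, 0, 0])

```text
t: 45.5
tool_pos: [0.5577, 0.4088, 0.2601]
orientation: [1.471, -1.655, 0.852]
force: [-0.3, -0.0, -0.2]
opening: 0.062
gripper_force: 0.0
```

Run:
```python
from plant import robot
from h import *
s=robot.read_state();print(s['t'],s['tool_pos'],s['force'])
o=[]
for n,b in(('scene',(130,300,160,360)),('top',(130,280,180,380))):
    c=robot.read_camera(n); o.append(cv2.resize(c['color'][b[0]:b[1],b[2]:b[3],::-1],(400,330),interpolation=3))
    m=cv2.morphologyEx(red(c),cv2.MORPH_CLOSE,np.ones((9,9)))
    for k in blobs(m,300):
        P,r=rect(c,k,.071)
        if abs(P[:,1].mean())<.4 and .3<P[:,0].mean()<.8: print(n,'red',r)
cv2.imwrite('pics/end.png',np.hstack(o))
```

```text
45.5 [0.55769326 0.40878063 0.26010831] [-0.32301684 -0.02305645 -0.15625173]
scene red ((552.668701171875, -62.601287841796875), (146.9871368408203, 202.28271484375), 83.13860321044922)
top red ((553.0770263671875, -62.90476989746094), (146.85357666015625, 200.492431640625), 83.19872283935547)
```

View pics/end.png

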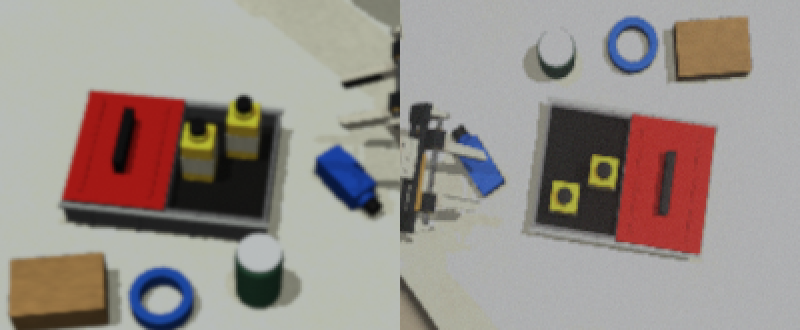

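Both bottles stand upright in the bay at right-half (603,170) and (565,195). The cover is fully shut, and the can, tape, carton and blue bottle are untouched. I hand the job in.

```bash
python3 -c "
from plant import robot
print(robot.close_job())"
```

```text
the job is handed in; nothing more can be done
None
```

I handed the job in at about 45 s: all four wheels are in the compartment, the cover is shut on its end stop, and both yellow bottles stand cap up in the bay; the hand-in returned no verdict.

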